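Sort the bench leavings into tray and box

ROBOT

A 7-joint arm with a two-finger parallel gripper is mounted at the origin on the work surface; the furniture and walls round the work are solid. World frame = base frame: x ahead of the robot, y to its left, z up, the work surface at z = 0. Lengths are in m, angles in rad, forces in N, time in s.
With the tool pointing down it reaches from about 0.4 to 0.85 m from the base axis. Payload 10.4 kg.
Tool frame: the origin (TCP) lies at the very end of the fingers, on their centre line; the grasp point (between the pads) lies 19 mm behind it; y points along the fingers, x is the direction in which the jaws open and shut, and the axes are right-handed (so a half turn about y gives the same grasp; the last joint's range is limited). The gripper opens to 87 mm and grips with 3 to 60 N. Pads are 19 mm wide; open, the fingers measure 117 mm over their backs; the gripper's body (75 mm by 190 mm) begins 51 mm behind the grasp point.
Start: joints at [1.114, 0.332, -0.065, 1.46, 0.022, 1.35, -0.088], TCP at [0.263, -0.567, 0.188] pointing down, gripper open.
Joint ranges: [-2.6, 2.6], [-0.5, 2.12], [-1.47, 1.34], [0.16, 2.42], [-1.27, 4.41], [0.06, 2.06], [-2.6, 2.6]. Speed limits (rad/s): [2.22, 2.22, 2.79, 2.79, 3.14, 3.14, 3.14].

INTERFACE

Orientations are given as a unit quaternion [x, y, z, w].
In Python, from bench import readout, vision, r gives the robot as it stands.
- The arm moves only by the tool arm_command, never from a script. Its argument "targets" is a list that holds one entry, the list of rows, each a list of 6 numbers: the shift along the tool's x, y, z in m, then the turn, a rotation vector about the tool's x, y, z in degrees. A call has 1 to 12 rows; each row shifts and turns the commanded pose from where the row before left it, along the tool's axes as they then stand; what a row does not reach is not made up. A row lasts 1/12 s, in which the tool goes at most 41.7 mm and 7.16 degrees, less where a joint would pass 70% of its speed; a pose out of reach is approached as far as the arm can. A call is refused whole if a number of a shift passes 0.0417 or a number of a turn 7.16, either way. A call with a gripper value outside its range is refused whole. "hand" is the opening, from 0 (shut) to 1 (fully open), set as the call begins (left out, the last holds). The fingers move at their own pace and stop on an object; "grip_force" is the grip in N (left out, the last holds). Time passes only in rows, so rows that do not move let the fingers close. It gives the time, the measured TCP pose, the force and the opening at its end, in the units of the state.
- readout.read_state(): the state, without advancing time (a new reading comes with each control period).
- vision.camera(name): name is "scene" or "top"; returns a dict with "pixels" (420x560x3 uint8, blue, green, red), "fovy" (degrees; the focal length in pixels is half the picture's height over the tangent of half this angle, whatever the lens; pixels are square), "cx", "cy" (the principal point, pixels), "R" (3x3) and "t" (3): a world point X has camera coordinates R X + t. Camera axes: x right, y down, z forward; pixel columns grow to the right and rows downward; lengths in m; the calibration is good to about 2 mm. A picture is of the moment at which its call begins. There is no depth.
- r.close_job(): hands the job in, once; it reports no verdict.
The state is a dict: "time": time; "joint_positions": joint angles; "joint_vel": joint speeds; "joint_torque": joint torques, N m; "ee_pos": TCP position; "eef_rot": TCP orientation; "ft_force": force on the tool from outside, world axes, zero at the start; "torque": the same for the moment, N m; "width": finger opening in m.
Only numpy, scipy, OpenCV 4.12 (cv2) and the standard library are available. Lean on these libraries where they do the work, as an engineer would, in place of code of your own. Each camera call takes 0.05 s, during which the arm holds its last target.

TASK

Clear the bench: lay the two small hand tools flat in the grey metal tool tray, the folding hex-key set in the tray's wide bay and the centre punch in its narrow bay. Put the two wood offcuts in the plywood box, the long flat one lying on the bottom and the short thick one on top of it, centred and lined up lengthwise. Set each thing down rather than dropping it, and leave the wax tin, the pencil and the screw jar where they are.

Things in the scene. Friction and masses are not known exactly. Their poses are not given: they have to be found in the camera images.
- offcut_box: Open plywood box, fixed, 126 (x) x 141 (y) x 32 mm high outside, inside 110 x 125 mm, walls 8 mm, floor 6 mm thick. Origin: centre of its underside; y along its longer side, z up. Box and tool tray swap places between starts: one stands right, the other left of three fixed timber blocks 90 mm high, which cover x 0.27 to 0.60, y -0.145 to 0.144.
- tool_tray: Shallow open grey metal tool tray, fixed, 162 (x) x 125 (y) x 14 mm high outside; walls 4 mm, floor 3 mm thick, inner length (y) 117 mm. A wall along y (4 mm thick, 12 mm high) at x = +9 mm divides it into a wide bay (84 mm, centre x = -35 mm, the half nearer the robot) and a narrow bay (66 mm, centre x = +44 mm, the farther half). Origin: centre of its underside; x away from the robot, z up.
- flat_offcut: Long flat offcut of sawn wood, 50 (x) x 110 (y) x 20 mm high, lying flat. Its origin is the centre of its underside; its y axis runs along its length, z up.
- thick_offcut: Short thick offcut of sawn wood, 45 (x) x 70 (y) x 30 mm high. Its origin is the centre of its underside; its y axis runs along its length, z up.
- hex_keys: Folding hex-key set, a closed slab 30 (x) x 105 (y) x 24 mm high. Its origin is the centre of its underside; its y axis runs along its length, z up.
- centre_punch: Dark steel centre punch, 80 mm long (y), shank 14 mm square, 50 mm long and centred at y = +8 mm, with a tapered point toward -y and a round head toward +y; lies flat, 14 mm high. Its origin is the centre of its underside; its y axis runs along its length, z up; grip across the shank.
- wax_tin: Bystander: flat round tin of wax, 85 mm across, 32 mm high, behind the timber blocks; origin at the centre of its underside. Near it an extension cord hangs from the wall (x over 0.57, y -0.22 to -0.08, z = 0.32 and up): where y is -0.28 to 0.05 keep the hand nearer than x = 0.50, and cross the blocks above z = 0.2.
- carpenter_pencil: Bystander: carpenter's pencil, 13 (x) x 178 (y) x 11 mm, lying crosswise at the right of the work; origin at the centre of its underside.
- screw_jar: Bystander: glass jar of screws, 68 mm across, 79 mm high, standing at the robot's right; origin at the centre of its underside.

How it is judged:
At the end, for the whole second after the job is handed in: Hex-key set flat on the floor of the tray's long bay, punch flat on the floor of its short bay; flat offcut flat on the box floor; thick offcut resting on it, centres within 15 mm, lengths aligned within 0.3 rad; all released and at rest (x of hex_keys in the frame of tool_tray between -0.065 and -0.005 m and y of hex_keys in the frame of tool_tray between -0.012 and 0.012 m and z of hex_keys in the frame of tool_tray between -0.001 and 0.009 m and x of centre_punch in the frame of tool_tray between 0.011 and 0.077 m and y of centre_punch in the frame of tool_tray between -0.03 and 0.03 m and z of centre_punch in the frame of tool_tray between -0.001 and 0.012 m and x of flat_offcut in the frame of offcut_box between -0.04 and 0.04 m and y of flat_offcut in the frame of offcut_box between -0.04 and 0.04 m and z of flat_offcut in the frame of offcut_box between 0.002 and 0.011 m and horizontal distance between thick_offcut and flat_offcut below 0.015 m and z of thick_offcut in the frame of flat_offcut between 0.016 and 0.025 m and angle between the y axis of thick_offcut and the y axis of flat_offcut, either way round below 0.3 rad and linear speed of each of centre_punch, hex_keys, flat_offcut, thick_offcut below 0.02 m/s and angle between each of hex_keys, flat_offcut, thick_offcut's own z axis and vertical below 0.12 rad and angle between the y axis of centre_punch and the z axis of tool_tray, either way round above 1.4 rad); the robot touches nothing.
It fails at once if a bystander (wax tin, pencil or screw jar) is moved more than 20 mm (distance of any of wax_tin, carpenter_pencil, screw_jar from where it was at the start of the episode above 0.02 m).
It fails at once if one of the four things is dropped or thrown: it moves faster than 1 m/s within 80 mm of the bench top ((linear speed of centre_punch above 1 m/s and height (world z) of centre_punch below 0.08 m) or (linear speed of hex_keys above 1 m/s and height (world z) of hex_keys below 0.08 m) or (linear speed of flat_offcut above 1 m/s and height (world z) of flat_offcut below 0.08 m) or (linear speed of thick_offcut above 1 m/s and height (world z) of thick_offcut below 0.08 m)).
It also fails if it takes over 128 s, if anything falls off the work surface, if the arm or the gripper's body presses on something with over 40 N, if the wrist force passes 120 N, or if a joint passes its speed limit or range.

## Working session

There is one attempt and no reset: what is moved stays moved. The work goes in short steps, Python scripts to look and compute and a tool call to move; the robot and the scene stay as the last step left them, time stands still between calls to the robot, and variables do not carry over. Pictures are saved under pics/ and viewed, and the job is handed in when it is done.

Besides the shell and the picture viewer there is one more tool, called after "Call:" as name(argument=value, ...), one argument or row to a line, values as JSON. arm_command: Moves the arm, as the interface text tells. Its arguments: {"type":"object","properties":{"targets":{"type":"array","items":{"type":"array","items":{"type":"array","items":{"type":"number"}}}},"hand":{"type":"number"},"grip_force":{"type":"number"}},"required":["targets"]}

```bash
ls; mkdir -p pics
python3 - <<'E'
from bench import readout, vision, r
import cv2
s=readout.read_state()
for k,v in s.items(): print(k,v)
for n in ["scene","top"]:
    c=vision.camera(n); cv2.imwrite(f"pics/{n}0.png",c["pixels"]); print(n,c["fovy"],c["cx"],c["cy"],c["R"],c["t"])
E
```

```text
pics
time 0.0
joint_positions [ 1.11439947  0.33289946 -0.06466304  1.46093755  0.02161992  1.3499137
 -0.08848413]
joint_vel [ 1.58553061e-03 -5.58529102e-04 -1.44372381e-03 -1.15639354e-03
 -6.86456491e-04 -1.01974744e-03 -4.61631495e-05]
joint_torque [-1.75405632e-03 -6.23254108e+01  2.36918457e-02 -3.89905894e+01
 -6.13613147e-02  3.95072834e-02  1.35726013e-04]
ee_pos [ 0.26247859 -0.56672613  0.18733847]
eef_rot [-0.59563856  0.38113554 -0.3802284   0.59613486]
ft_force [ 0.23287707  0.61183975 -0.21579309]
torque [-0.02329445  0.00191016  0.00078183]
width 0.08675412781159896
scene 56.24034268201994 278.67305890611095 209.48734394608653 [[ 0.85564214 -0.51756547 -0.00158567]
 [-0.25629362 -0.42104038 -0.87007964]
 [ 0.44965554  0.7448832  -0.49290862]] [-0.49283514  0.08852807  1.2238281 ]
top 46.66976746068495 281.32013284146484 212.91473154988526 [[ 0.14214979 -0.98984443  0.00119881]
 [-0.93771473 -0.1350512  -0.32008165]
 [ 0.31699294  0.0443754  -0.9473892 ]] [-0.21538842  0.43641777  1.08829612]
```

View pics/scene0.png

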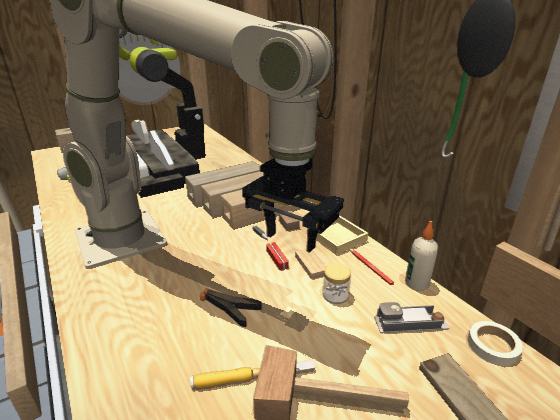

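View pics/top0.png

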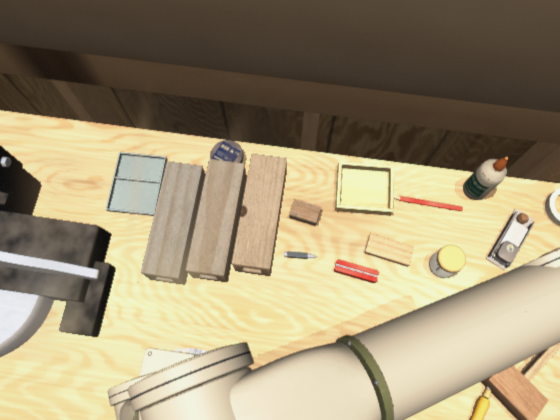

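```bash
cat > h.py <<'E'
import numpy as np, cv2
from bench import readout, vision, r
def cam(n):
    c=vision.camera(n); c["f"]=c["pixels"].shape[0]/2/np.tan(np.radians(c["fovy"])/2); c["R"]=np.array(c["R"]);c["t"]=np.array(c["t"]); return c
def ray(c,uv):
    uv=np.atleast_2d(uv).astype(float)
    d=np.c_[(uv[:,0]-c["cx"])/c["f"],(uv[:,1]-c["cy"])/c["f"],np.ones(len(uv))]@c["R"]
    return -c["R"].T@c["t"],d
def plane(c,uv,z):
    o,d=ray(c,uv); return o+d*((z-o[2])/d[:,2])[:,None]
def proj(c,X):
    p=np.atleast_2d(X)@c["R"].T+c["t"]; return np.c_[c["cx"]+c["f"]*p[:,0]/p[:,2],c["cy"]+c["f"]*p[:,1]/p[:,2]]
def tri(ca,a,cb,b):
    o1,d1=ray(ca,a);o2,d2=ray(cb,b);d1=d1[0];d2=d2[0]
    s=np.linalg.lstsq(np.c_[d1,-d2],o2-o1,rcond=None)[0]
    p=o1+s[0]*d1;q=o2+s[1]*d2; return (p+q)/2,np.linalg.norm(p-q)
def crop(c,x0,y0,x1,y1,k,name):
    im=cv2.resize(c["pixels"][y0:y1,x0:x1],None,fx=k,fy=k,interpolation=cv2.INTER_CUBIC)
    for x in range((x0+19)//20*20,x1,20): cv2.putText(im,str(x),((x-x0)*k,8),0,.35,(0,0,255)); cv2.line(im,((x-x0)*k,10),((x-x0)*k,16),(0,0,255))
    for y in range((y0+19)//20*20,y1,20): cv2.putText(im,str(y),(0,(y-y0)*k),0,.35,(0,0,255)); cv2.line(im,(20,(y-y0)*k),(26,(y-y0)*k),(0,0,255))
    cv2.imwrite(name,im)
E
python3 - <<'E'
from h import *
c=cam("top"); crop(c,280,150,480,300,4,"pics/t1.png"); crop(c,90,130,290,280,4,"pics/t2.png")
c=cam("scene"); crop(c,230,190,420,320,4,"pics/s1.png")
E
```

```text
(no output)
```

View pics/t1.png

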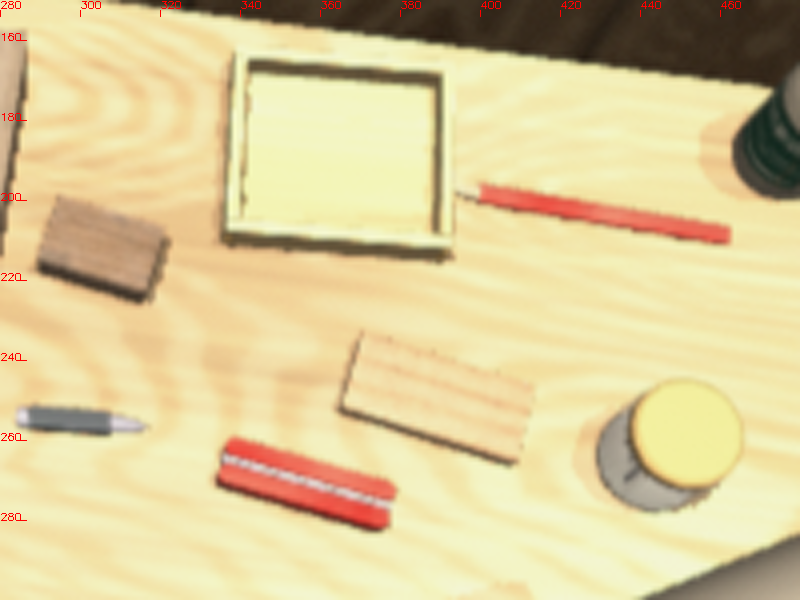

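View pics/t2.png

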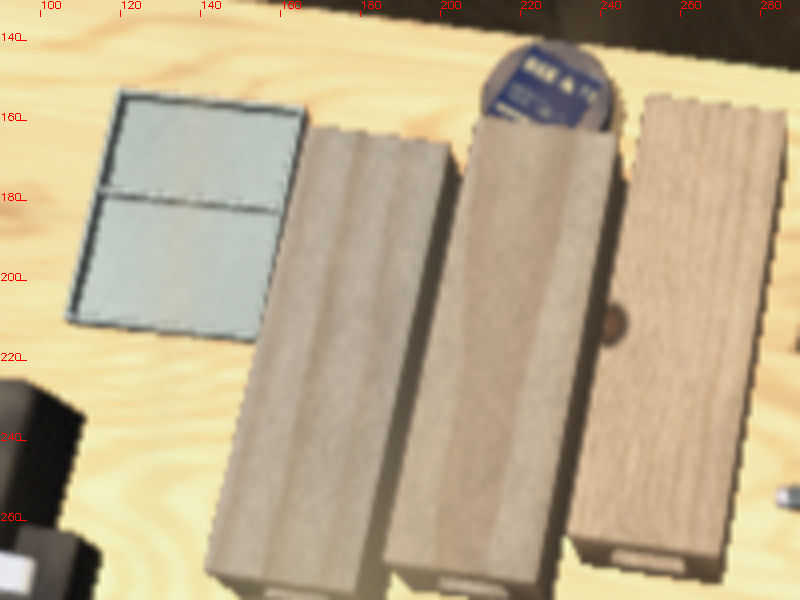

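View pics/s1.png

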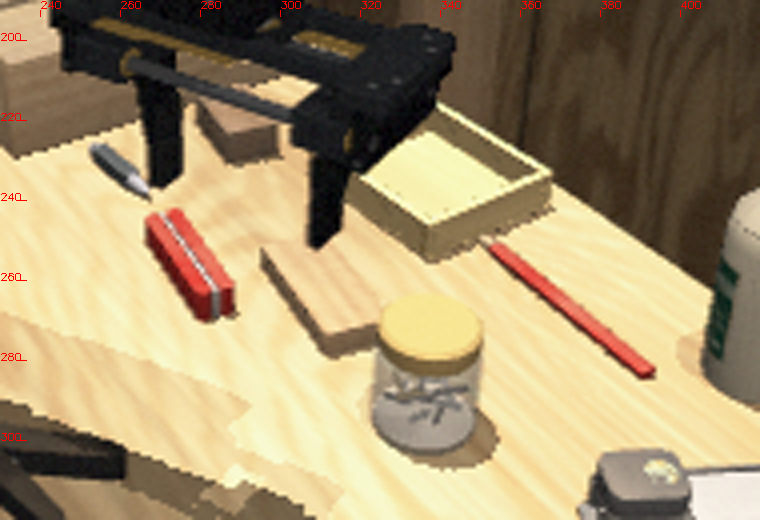

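```bash
cat > seg.py <<'E'
from h import *
def segs(c,rois,K=4):
    out={}
    for n,(x0,y0,x1,y1,fn) in rois.items():
        im=cv2.resize(c["pixels"][y0:y1,x0:x1],None,fx=K,fy=K,interpolation=cv2.INTER_CUBIC)
        m=fn(im.astype(int)).astype(np.uint8)*255
        m=cv2.morphologyEx(m,cv2.MORPH_CLOSE,np.ones((9,9)));m=cv2.morphologyEx(m,cv2.MORPH_OPEN,np.ones((5,5)))
        ct=max(cv2.findContours(m,0,1)[0],key=cv2.contourArea)
        f=lambda p:(np.asarray(p,float).reshape(-1,2)+.5)/K-.5+[x0,y0]
        ap=cv2.approxPolyDP(cv2.convexHull(ct),0.03*cv2.arcLength(ct,True),True)
        out[n]=(f(cv2.boxPoints(cv2.minAreaRect(ct))),f(ap),cv2.contourArea(ct)/K/K)
        cv2.drawContours(im,[ct],-1,(0,255,0),1)
        cv2.imwrite(f"pics/seg_{n}.png",im)
    return out
E
python3 - <<'E'
from seg import *
np.set_printoptions(precision=1,suppress=True)
c=cam("top")
p=c["pixels"]
for n,(u,v) in dict(bench=(330,235),flat=(390,250),flatside=(383,261),thick=(305,208),thside=(300,219),hextop=(345,262),hexb=(370,279),boxrim=(360,208),boxfl=(360,190),punch=(300,255),tray=(137,170),traywall=(150,181)).items(): print(n,p[v,u], cv2.cvtColor(p[v:v+1,u:u+1],cv2.COLOR_BGR2HSV)[0,0])
E
```

```text
bench [165 221 242] [ 22  81 242]
flat [170 222 243] [ 21  77 243]
flatside [166 226 242] [ 24  80 242]
thick [120 156 195] [ 14  98 195]
thside [51 64 78] [14 88 78]
hextop [ 79  99 236] [  4 170 236]
hexb [ 59  70 233] [  2 190 233]
boxrim [202 242 240] [ 32  42 242]
boxfl [185 245 243] [ 31  62 245]
punch [124 124 122] [ 90   4 124]
tray [181 194 191] [ 37  17 194]
traywall [150 156 150] [ 60  10 156]
```

Run:
```python
from seg import *
np.set_printoptions(precision=4,suppress=True)
c=cam("top")
def P(a,x0=280,y0=150): return (np.array(a,float)+.5)/4-.5+[x0,y0]
def hs(a): 
    return cv2.cvtColor(a.astype(np.uint8),cv2.COLOR_BGR2HSV).astype(int)
rois=dict(thick=(283,190,328,230,lambda a:(hs(a)[...,2]<215)&(hs(a)[...,2]>105)&(hs(a)[...,0]<17)),
 hex=(325,252,390,290,lambda a:a[...,2]-a[...,1]>60),
 punch=(278,245,322,265,lambda a:(hs(a)[...,1]<45)),
 flat=(355,228,420,270,lambda a:(hs(a)[...,0]<22)))
o=segs(c,rois)
for n,z in dict(thick=.03,hex=.024,punch=.007,flat=.02).items():
    b,ap,ar=o[n]; X=plane(c,b,z)[:,:2]
    e=[X[1]-X[0],X[2]-X[1]]
    print(n,"cen",X.mean(0),"lens",[np.linalg.norm(q) for q in e],"yaw",[np.degrees(np.arctan2(q[1],q[0])) for q in e],ap.shape)
    print(np.c_[ap,plane(c,ap,z)[:,:2]])
sets=dict(flat=(P([[362,332],[534,382],[517,460],[340,407]]),.02),
 boxrim=(P([[235,52],[452,72],[455,250],[225,235]]),.032),
 tray=(P([[118,90],[308,107],[256,342],[66,322]],90,130),.014))
for n,(a,z) in sets.items():
    X=plane(c,a,z)[:,:2]; print(n,X.tolist(),X.mean(0),[ (np.linalg.norm(X[(i+1)%4]-X[i]),np.degrees(np.arctan2(*(X[(i+1)%4]-X[i])[::-1]))) for i in range(4)])
im=np.hstack([cv2.resize(cv2.imread(f"pics/seg_{n}.png"),(200,160)) for n in rois]); cv2.imwrite("pics/seg.png",im)
```

```text
thick cen [ 0.4863 -0.208 ] lens [np.float64(0.056000505901013325), np.float64(0.07950440194614047)] yaw [np.float64(-8.332037455588209), np.float64(-100.02070851063172)] (4, 2)
[[294.125  198.875    0.5179  -0.1755]
 [322.375  209.125    0.501   -0.2485]
 [314.875  225.875    0.4552  -0.2353]
 [287.875  217.125    0.4681  -0.1667]]
hex cen [ 0.3606 -0.3468] lens [np.float64(0.03192480169252211), np.float64(0.1065859880939883)] yaw [np.float64(-9.639427727565383), np.float64(-98.60505367680538)] (4, 2)
[[335.625  261.125    0.376   -0.2956]
 [375.875  269.375    0.3697  -0.3931]
 [376.875  280.125    0.3441  -0.3976]
 [335.375  270.625    0.3529  -0.2975]]
punch cen [ 0.3834 -0.2073] lens [np.float64(0.013480268433269034), np.float64(0.07777390349394768)] yaw [np.float64(3.801986388947946), np.float64(-86.33423500190514)] (4, 2)
[[283.625  253.125    0.382   -0.1685]
 [301.875  252.375    0.3902  -0.2126]
 [315.125  256.625    0.3843  -0.2461]
 [286.375  256.375    0.3749  -0.1763]]
flat cen [ 0.425  -0.4024] lens [np.float64(0.06894678713159418), np.float64(0.15452748587405216)] yaw
[... 924 characters left out ...]
32145), np.float64(-87.57356811133833)), (np.float64(0.12007248813700283), np.float64(-175.13207999118316)), (np.float64(0.14212950458127094), np.float64(94.23648502349077)), (np.float64(0.12446336046020953), np.float64(3.1723485817509656))]
tray [[0.5877454879103502, 0.29581812058316315], [0.5935185242717097, 0.17012103477613325], [0.43063054810652535, 0.16729520636297143], [0.4265713969785581, 0.288359985833066]] [0.5096 0.2304] [(np.float64(0.12582958844885975), np.float64(-87.37035799326915)), (np.float64(0.16291248597148808), np.float64(-179.0061157020055)), (np.float64(0.12113280949446481), np.float64(91.92033667418426)), (np.float64(0.1613465567083481), np.float64(2.649402467681315))]
```

View pics/seg.png

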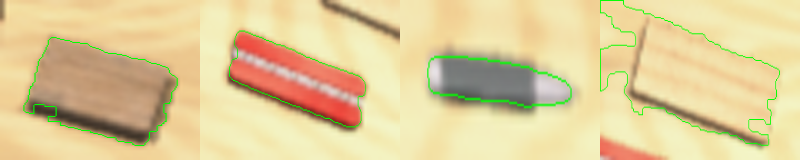

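Run:
```python
from h import *
c=cam("scene"); crop(c,245,215,345,285,8,"pics/s2.png")
c=cam("top"); crop(c,325,225,420,290,8,"pics/t3.png"); crop(c,275,190,335,270,8,"pics/t4.png")
print(np.linalg.norm(1))
from scipy.spatial.transform import Rotation as R
print(R.from_quat(readout.read_state()["eef_rot"]).as_matrix().round(3))
```

```text
1.0
[[ 0.42  -0.     0.907]
 [-0.907  0.     0.42 ]
 [-0.    -1.    -0.   ]]
```

View pics/s2.png

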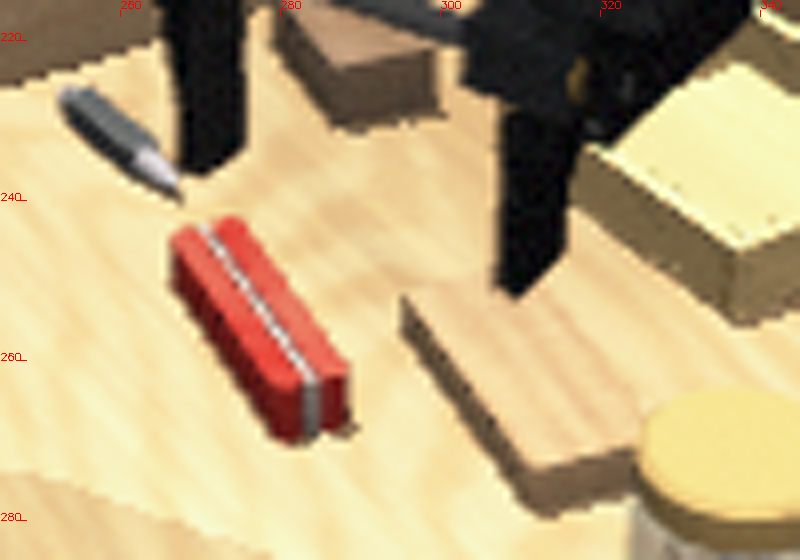

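View pics/t3.png

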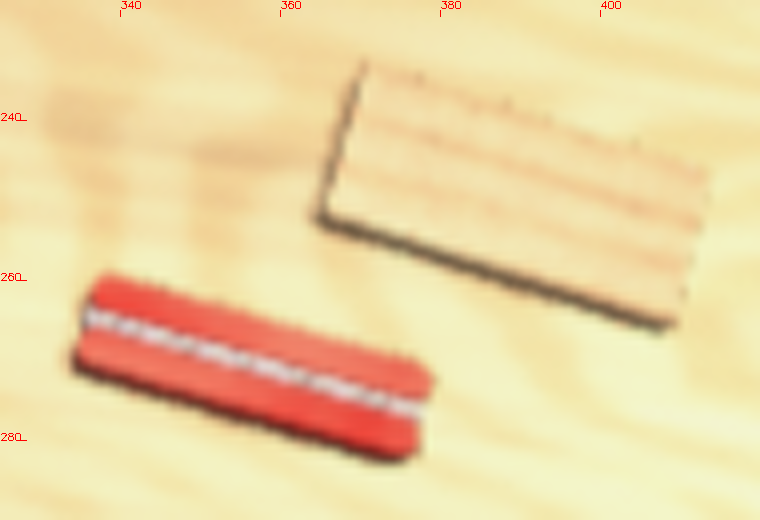

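View pics/t4.png

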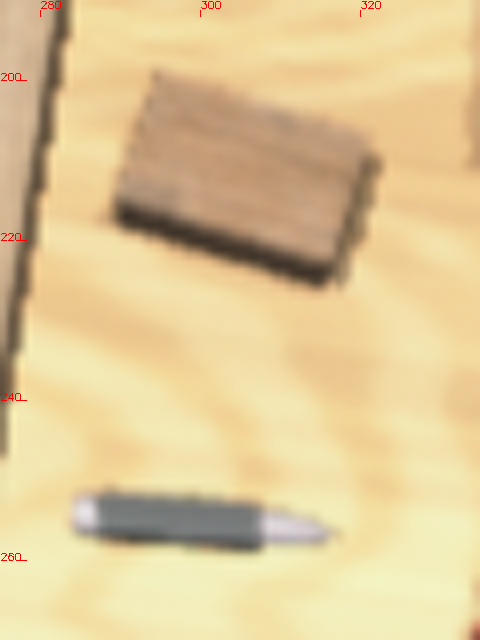

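Run:
```python
from h import *
np.set_printoptions(precision=4,suppress=True)
t=cam("top");s=cam("scene")
for n,a,b in [("hex+y",(335.6,264.4),(270.6,243.5)),("hex-y",(378.5,276),(284,262.2)),("flat+y",(365,251.5),(295.2,252.2)),("flat-y",(409,265.2),(311.2,273.8)),("thick",(315.6,223.1),(286.9,223.5)),("box",(393.2,211.7),(337.5,246.3)),("punchtip",(316.9,256.6),(267.5,239.6))]:
    print(n,*tri(t,a,s,b))
P=lambda a,x0,y0:np.array(a)/8+[x0,y0]
print("hexline",plane(t,[(335.6,264.4),(378.5,276)],.024))
X=plane(t,P([[155,72],[375,148],[325,265],[118,203]],275,190),.03);print("thick",X,X.mean(0))
X=plane(t,P([[362,60],[708,172],[675,318],[322,210]],325,225),.02);print("flat",X,X.mean(0))
X=plane(t,P([[75,515],[335,533],[100,515],[262,528]],275,190),.007);print("punch",X)
print("jar",plane(t,[(452,258)],.079),"pencil",plane(t,[(394,198),(462,208.5)],.011))
```

```text
hex+y [ 0.3687 -0.2966  0.0215] 0.0001279264850630235
hex-y [ 0.3527 -0.3997  0.0265] 0.0026619772677972326
flat+y [ 0.4116 -0.3645  0.0159] 0.0009775468790866886
flat-y [ 0.3918 -0.4719  0.0195] 0.001216642189519968
thick [ 0.4632 -0.2364  0.0287] 0.0005090096421370245
box [ 0.518  -0.4223  0.0324] 0.0007263746506107957
punchtip [ 0.3852 -0.2503  0.0032] 0.0014207176002631614
hexline [[ 0.368  -0.2964  0.024 ]
 [ 0.3546 -0.4006  0.024 ]]
thick [[ 0.5176 -0.1762  0.03  ]
 [ 0.5024 -0.2471  0.03  ]
 [ 0.4624 -0.2363  0.03  ]
 [ 0.4733 -0.1706  0.03  ]] [ 0.4889 -0.2075  0.03  ]
flat [[ 0.4608 -0.3727  0.02  ]
 [ 0.4403 -0.4801  0.02  ]
 [ 0.3935 -0.4728  0.02  ]
 [ 0.4117 -0.3646  0.02  ]] [ 0.4266 -0.4226  0.02  ]
punch [[ 0.3791 -0.1707  0.007 ]
 [ 0.3849 -0.2503  0.007 ]
 [ 0.3802 -0.1783  0.007 ]
 [ 0.3832 -0.228   0.007 ]]
jar [[ 0.4079 -0.555   0.079 ]] pencil [[ 0.5635 -0.4261  0.011 ]
 [ 0.5597 -0.598   0.011 ]]
```

Call:
arm_command(
  targets=[
    [[0, 0, 0, 0, -7.1, 0], [0, 0, 0, 0, -7.1, 0], [0, 0, 0, 0, -7.1, 0], [0, 0, 0, 0, -7.1, 0], [0, 0, 0, 0, -7.1, 0], [0, 0, 0, 0, -7.1, 0], [0, 0, 0, 0, -7.1, 0], [0, 0, 0, 0, -7.1, 0], [0, 0, 0, 0, 0, 0]],
  ],
  hand=0.5,
  grip_force=25,
)

```text
time: 1.25
ee_pos: [0.2626, -0.5672, 0.1882]
eef_rot: [0.705, -0.049, 0.049, -0.705]
ft_force: [0.5, 0.0, 0.8]
width: 0.0449
```

```bash
cat > go.py <<'E'
import sys
from h import *
from scipy.spatial.transform import Rotation as R
np.set_printoptions(precision=4,suppress=True)
def go(x,y,z,yaw):
    s=readout.read_state(); M=R.from_quat(s["eef_rot"]).as_matrix(); p=np.array(s["ee_pos"])
    T=np.array([[np.cos(yaw),0,-np.sin(yaw)],[np.sin(yaw),0,np.cos(yaw)],[0,-1,0]])
    rv=np.degrees(R.from_matrix(M.T@T).as_rotvec())
    print("t %.2f"%s["time"],"pos",p,"jawyaw %.2f"%np.degrees(np.arctan2(M[1,0],M[0,0])),"tilt",M[2],"w %.4f"%s["width"],"F",np.array(s["ft_force"]),"q",np.array(s["joint_positions"]))
    print("shift now-axes mm",M.T@(np.array([x,y,z])-p)*1000,"after turn mm",T.T@(np.array([x,y,z])-p)*1000,"turn",rv)
if __name__=="__main__":
    a=list(map(float,sys.argv[1:])); go(a[0],a[1],a[2],np.radians(a[3]))
E
python3 go.py 0.3613 -0.3485 0.19 -8
```

```text
t 1.25 pos [ 0.2626 -0.5672  0.1882] jawyaw -8.01 tilt [ 0.0001 -1.     -0.0001] w 0.0449 F [0.4796 0.0394 0.7945] q [ 1.2186  0.34   -0.1986  1.4536  0.0674  1.3545  0.8769]
shift now-axes mm [ 67.2479  -1.8318 230.2828] after turn mm [ 67.279   -1.8249 230.2737] turn [ 0.0029 -0.0078  0.004 ]
```

Call:
arm_command(
  targets=[
    [[0.0067, 0, 0.023, 0, 0, 0], [0.0067, 0, 0.023, 0, 0, 0], [0.0067, 0, 0.023, 0, 0, 0], [0.0067, 0, 0.023, 0, 0, 0], [0.0067, 0, 0.023, 0, 0, 0], [0.0067, 0, 0.023, 0, 0, 0], [0.0067, 0, 0.023, 0, 0, 0], [0.0067, 0, 0.023, 0, 0, 0], [0.0067, 0, 0.023, 0, 0, 0], [0.0067, 0, 0.023, 0, 0, 0], [0, 0.03, 0, 0, 0, 0], [0, 0.03, 0, 0, 0, 0]],
  ],
)

```text
time: 2.25
ee_pos: [0.3645, -0.3489, 0.1293]
eef_rot: [0.706, -0.051, 0.054, -0.704]
ft_force: [-0.3, -1.6, -0.1]
width: 0.0434
```

Call:
arm_command(
  targets=[
    [[0, 0.025, 0, 0, 0, 0], [0, 0.025, 0, 0, 0, 0], [0, 0.02, 0, 0, 0, 0], [0, 0, 0, 0, 0, 0], [0, 0, 0, 0, 0, 0]],
  ],
)

```text
time: 2.67
ee_pos: [0.3621, -0.3489, 0.058]
eef_rot: [-0.705, 0.053, -0.052, 0.706]
ft_force: [-0.8, -0.2, 1.2]
width: 0.0434
```

```bash
python3 go.py 0.3613 -0.3485 0.007 -8
python3 - <<'E'
from h import *
c=cam("scene"); crop(c,220,190,420,310,4,"pics/a1.png")
E
```

```text
t 2.67 pos [ 0.3621 -0.3489  0.058 ] jawyaw -8.51 tilt [-0.0011 -1.      0.001 ] w 0.0434 F [-0.7938 -0.1709  1.1967] q [ 1.0009  0.2082 -0.356   1.915   0.0835  1.0342  0.4605]
shift now-axes mm [-0.756  51.0028  0.2466] after turn mm [-0.8115 51.0016  0.3058] turn [-0.0587 -0.5069 -0.0651]
```

View pics/a1.png

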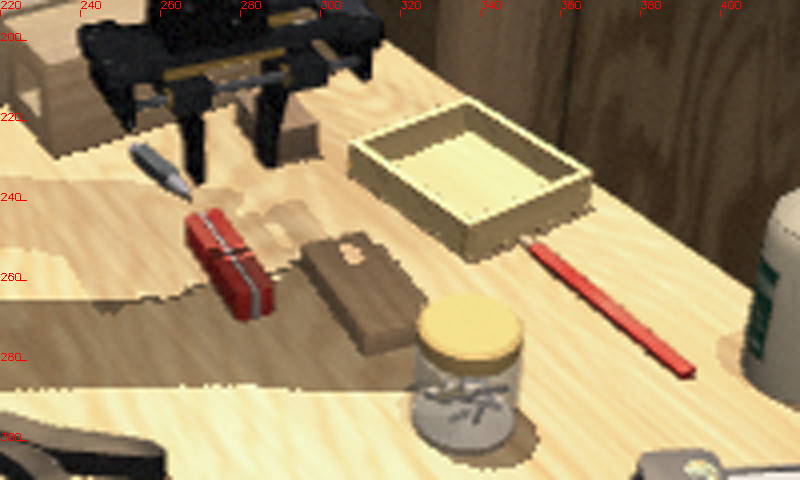

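Call:
arm_command(
  targets=[
    [[-0.001, 0.014, 0, 0, 0, 0], [0, 0.014, 0, 0, 0, 0], [0, 0.012, 0, 0, 0, 0], [0, 0.01, 0, 0, 0, 0], [0, 0, 0, 0, 0, 0], [0, 0, 0, 0, 0, 0]],
  ],
)

```text
time: 3.22
ee_pos: [0.3615, -0.3492, 0.0084]
eef_rot: [-0.705, 0.052, -0.052, 0.705]
ft_force: [0.8, -0.6, -0.1]
width: 0.0431
```

Call:
arm_command(
  targets=[
    [[0, 0, 0, 0, 0, 0], [0, 0, 0, 0, 0, 0], [0, 0, 0, 0, 0, 0], [0, 0, 0, 0, 0, 0], [0, 0, 0, 0, 0, 0], [0, 0, 0, 0, 0, 0]],
  ],
  hand=0,
)

```text
time: 3.72
ee_pos: [0.3615, -0.3492, 0.0083]
eef_rot: [0.705, -0.051, 0.052, -0.705]
ft_force: [-0.3, -0.1, 0.3]
width: 0.0115
```

```bash
python3 go.py 0.3613 -0.3485 0.23 2
```

```text
t 3.72 pos [ 0.3615 -0.3492  0.0083] jawyaw -8.35 tilt [ 0.0003 -1.     -0.0002] w 0.0115 F [-0.3109 -0.1342  0.3283] q [ 0.9912  0.2745 -0.3493  1.9568  0.1162  0.929   0.4385]
shift now-axes mm [  -0.2276 -221.6699    0.6253] after turn mm [  -0.1587 -221.6697    0.7165] turn [  0.0145 -10.3484   0.0136]
```

Run:
```python
from h import *
print(readout.read_state()["width"])
c=cam("scene"); crop(c,220,170,400,290,4,"pics/a2.png")
c=cam("top"); crop(c,280,190,460,310,4,"pics/a3.png")
print(readout.read_state()["width"])
```

```text
0.011484841236729226
0.004505846437190342
```

View pics/a2.png

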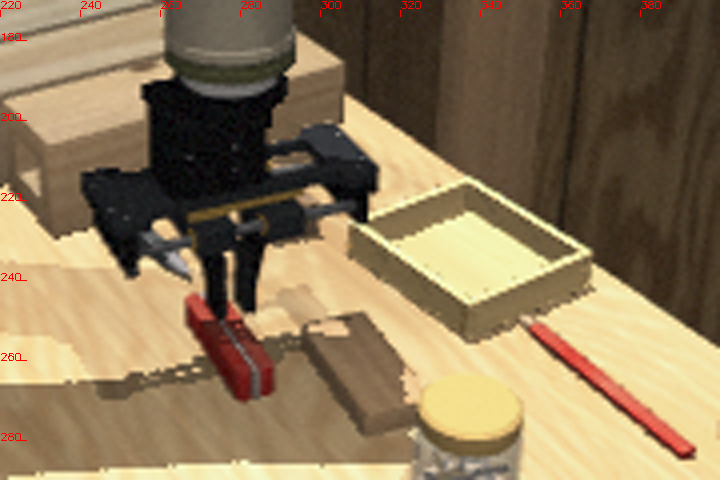

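View pics/a3.png

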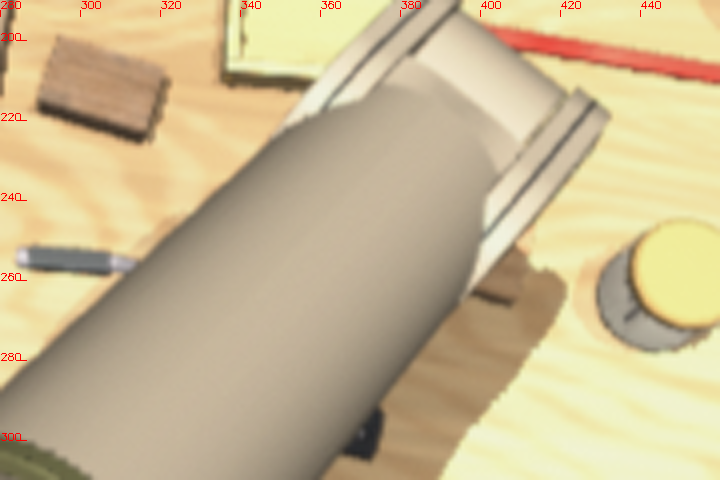

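Run:
```python
from h import *
c=cam("scene"); s=readout.read_state();print(s["ee_pos"],s["width"],s["ft_force"]); print(proj(c,[s["ee_pos"],np.array(s["ee_pos"])+[0,0,.07],[.3613,-.3485,.024],[.3613,-.3485,.0]]))
crop(c,240,215,320,275,10,"pics/a4.png")
```

```text
[ 0.36139732 -0.34915172  0.00816976] 0.0026331843349507566 [ 1.00505817 -0.98109704 -0.65530205]
[[277.65323036 257.04039094]
 [277.58078064 236.5454732 ]
 [277.48940717 252.41161522]
 [277.51510794 259.24398744]]
```

View pics/a4.png

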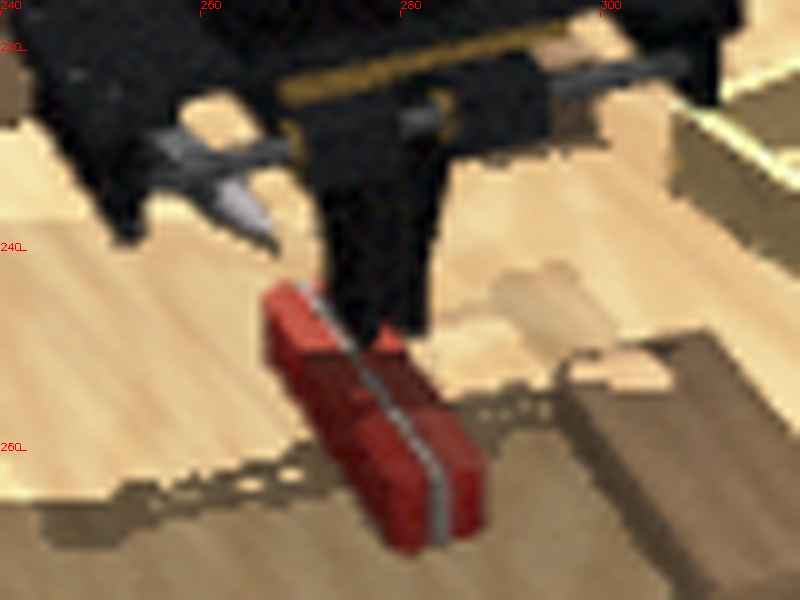

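Run:
```python
from h import *
c=cam("scene")
X=np.array([[0.2625,-0.5667,0.1873],[.3621,-.3489,.058],[.3614,-.3492,.0082]])
print(proj(c,X)); 
o=np.array([[290,244.6],[278,233.5],[277.3,250]])
for z in (0,.02,.025,.03): print(z,proj(c,X+[0,0,z])-o)
```

```text
[[290.44093352 255.50238933]
 [277.77114141 242.46546899]
 [277.66272306 257.04016129]]
0 [[ 0.44093352 10.90238933]
 [-0.22885859  8.96546899]
 [ 0.36272306  7.04016129]]
0.02 [[ 0.56758831  3.09310188]
 [-0.24847928  2.98091443]
 [ 0.34256499  1.31395025]]
0.025 [[ 0.59973071  1.11126447]
 [-0.25344012  1.46779689]
 [ 0.33746952 -0.13349702]]
0.03 [[ 0.63206807 -0.88259398]
 [-0.25842353 -0.05220491]
 [ 0.33235137 -1.587387  ]]
```

Call:
arm_command(
  targets=[
    [[0, 0, 0, 0, 0, 0], [0, 0, 0, 0, 0, 0], [0, 0, 0, 0, 0, 0], [0, 0, 0, 0, 0, 0], [0, 0, 0, 0, 0, 0], [0, 0, 0, 0, 0, 0], [0, 0, 0, 0, 0, 0], [0, 0, 0, 0, 0, 0]],
  ],
  hand=0.55,
)

```text
time: 4.58
ee_pos: [0.3614, -0.3491, 0.0082]
eef_rot: [0.705, -0.051, 0.051, -0.705]
ft_force: [0.0, -0.0, 0.2]
width: 0.0442
```

Call:
arm_command(
  targets=[
    [[0, 0.005, 0, 0, 0, 0], [0, 0.005, 0, 0, 0, 0], [0, 0, 0, 0, 0, 0]],
  ],
)

```text
time: 4.83
ee_pos: [0.3608, -0.3486, -0.0031]
eef_rot: [-0.705, 0.052, -0.051, 0.706]
ft_force: [-0.1, -0.2, -0.1]
width: 0.0474
```

Run:
```python
from h import *
c=cam("scene"); s=readout.read_state();print(s["ee_pos"],s["width"],s["ft_force"]); print(proj(c,[s["ee_pos"]]))
crop(c,240,215,320,275,10,"pics/a5.png")
```

```text
[ 0.36089894 -0.34871064 -0.00267096] 0.04736336534912499 [-0.5211567   0.49507027 -0.33807857]
[[277.43599896 260.07732813]]
```

View pics/a5.png

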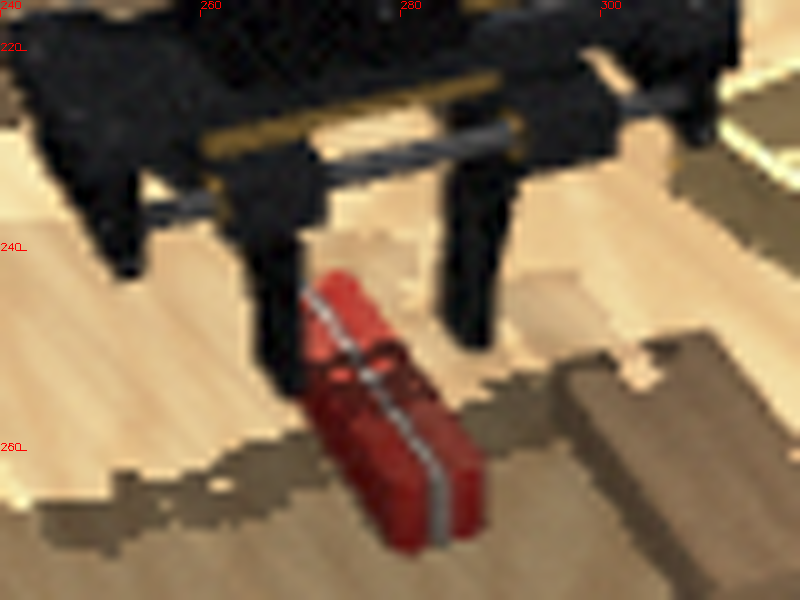

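Call:
arm_command(
  targets=[
    [[0, 0.004, 0, 0, 0, 0], [0, 0.004, 0, 0, 0, 0], [0, 0.002, 0, 0, 0, 0], [0, 0, 0, 0, 0, 0]],
  ],
)

```text
time: 5.22
ee_pos: [0.3611, -0.3488, -0.0125]
eef_rot: [-0.705, 0.052, -0.051, 0.705]
ft_force: [0.0, 0.2, -0.5]
width: 0.0478
```

Run:
```python
from h import *
c=cam("scene"); s=readout.read_state();print(s["ee_pos"],s["width"],s["ft_force"]); print(proj(c,[s["ee_pos"]]))
crop(c,240,215,320,275,10,"pics/a6.png")
c=cam("top"); crop(c,280,190,460,310,4,"pics/a7.png")
```

```text
[ 0.36125235 -0.34895448 -0.01216832] 0.04775480988204017 [0.03404979 0.44188693 0.13676947]
[[277.59505045 262.74111582]]
```

View pics/a6.png

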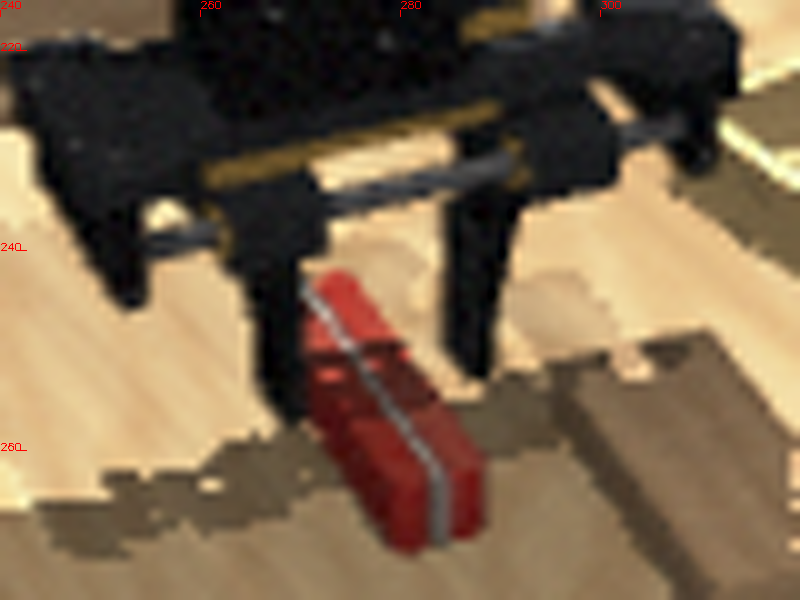

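Call:
arm_command(
  targets=[
    [[0, 0.004, 0, 0, 0, 0], [0, 0.003, 0, 0, 0, 0], [0, 0, 0, 0, 0, 0], [0, 0, 0, 0, 0, 0]],
  ],
)

```text
time: 5.65
ee_pos: [0.3613, -0.349, -0.0191]
eef_rot: [-0.705, 0.052, -0.051, 0.705]
ft_force: [-0.4, -0.2, 0.8]
width: 0.048
```

Call:
arm_command(
  targets=[
    [[0, 0, 0, 0, 0, 0], [0, 0, 0, 0, 0, 0], [0, 0, 0, 0, 0, 0], [0, 0, 0, 0, 0, 0], [0, 0, 0, 0, 0, 0], [0, 0, 0, 0, 0, 0], [0, 0, 0, 0, 0, 0], [0, 0, 0, 0, 0, 0]],
  ],
  hand=0,
)

```text
time: 6.32
ee_pos: [0.3614, -0.3492, -0.0188]
eef_rot: [0.705, -0.051, 0.051, -0.705]
ft_force: [0.2, 0.3, 1.7]
width: 0.0286
```

Run:
```python
from h import *
c=cam("scene"); s=readout.read_state();print(s["ee_pos"],s["width"],s["ft_force"]); print(proj(c,[s["ee_pos"]]))
crop(c,240,215,320,275,10,"pics/a8.png")
```

```text
[ 0.36145788 -0.34923703 -0.01874158] 0.028171617140069227 [-1.31015679  0.02748544  3.02728419]
[[277.7130955 264.5969718]]
```

View pics/a8.png

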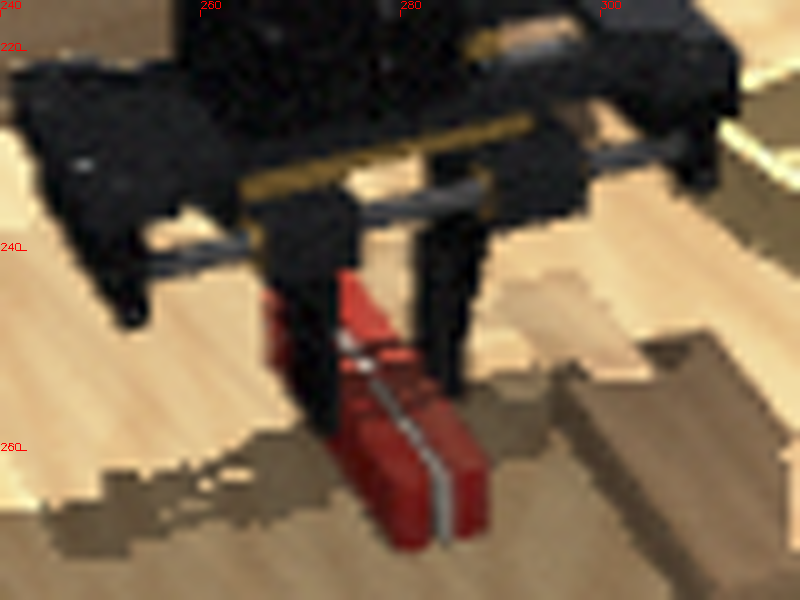

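Call:
arm_command(
  targets=[
    [[0, -0.01, 0, 0, 0, 0], [0, -0.02, 0, 0, 0, 0], [0, -0.025, 0, 0, 0, 0], [0, -0.03, 0, 0, 0, 0], [0, -0.03, 0, 0, 0, 0], [0, -0.03, 0, 0, 0, 0], [0, -0.03, 0, 0, 0, 0], [0, -0.03, 0, 0, 0, 0], [0, -0.025, 0, 0, 0, 0], [0, 0, 0, 0, -5.2, 0], [0, 0, 0, 0, -5.2, 0], [0, 0, 0, 0, 0, 0]],
  ],
)

```text
time: 7.37
ee_pos: [0.3614, -0.349, 0.212]
eef_rot: [0.707, 0.014, -0.014, -0.707]
ft_force: [-0.8, 0.2, -2.0]
width: 0.0285
```

```bash
python3 go.py 0.4746 0.229 0.21 2.2
```

```text
t 7.37 pos [ 0.3614 -0.349   0.212 ] jawyaw 2.31 tilt [ 0.0006 -1.     -0.0007] w 0.0285 F [-0.7824  0.1636 -2.0413] q [ 1.0262  0.0688 -0.364   1.7264  0.0252  1.3501  0.6979]
shift now-axes mm [136.4112   1.7473 572.9488] after turn mm [135.2871   2.0471 573.2143] turn [0.0382 0.1125 0.0345]
```

Call:
arm_command(
  targets=[
    [[0.006, 0, 0.02, 0, 0, 0], [0.006, 0, 0.028, 0, 0, 0], [0.007, 0, 0.03, 0, 0, 0], [0.007, 0, 0.03, 0, 0, 0], [0.007, 0, 0.03, 0, 0, 0], [0.007, 0, 0.03, 0, 0, 0], [0.007, 0, 0.03, 0, 0, 0], [0.007, 0, 0.03, 0, 0, 0], [0.007, 0, 0.03, 0, 0, 0], [0.007, 0, 0.03, 0, 0, 0], [0.007, 0, 0.03, 0, 0, 0], [0.007, 0, 0.03, 0, 0, 0]],
  ],
)

```text
time: 8.37
ee_pos: [0.4305, 0.0032, 0.2112]
eef_rot: [0.707, 0.011, -0.012, -0.707]
ft_force: [1.3, 0.9, -1.0]
width: 0.0286
```

Call:
arm_command(
  targets=[
    [[0.007, 0, 0.03, 0, 0, 0], [0.007, 0, 0.03, 0, 0, 0], [0.007, 0, 0.03, 0, 0, 0], [0.007, 0, 0.03, 0, 0, 0], [0.007, 0, 0.03, 0, 0, 0], [0.007, 0, 0.03, 0, 0, 0], [0.007, 0, 0.025, 0, 0, 0], [0.005, 0, 0.02, 0, 0, 0], [0, 0, 0, 0, 0, 0], [0, 0, 0, 0, 0, 0]],
  ],
)

```text
time: 9.2
ee_pos: [0.476, 0.2295, 0.2109]
eef_rot: [-0.707, -0.012, 0.013, 0.707]
ft_force: [0.1, -1.0, -0.4]
width: 0.0285
```

```bash
python3 go.py 0.4746 0.229 0.05 2.2;  python3 - <<'E'
from h import *
c=cam("top"); crop(c,80,130,280,280,4,"pics/b1.png")
E
```

```text
t 9.20 pos [0.476  0.2295 0.2109] jawyaw 2.06 tilt [-0.0014 -1.      0.0005] w 0.0285 F [ 0.0885 -1.0163 -0.4088] q [ 0.3554  0.2342 -1.0146  1.6398  0.2008  1.3811 -0.6492]
shift now-axes mm [ -1.2148 160.8656  -0.4803] after turn mm [ -1.4444 160.864   -0.3952] turn [-0.0292 -0.1368 -0.0814]
```

View pics/b1.png

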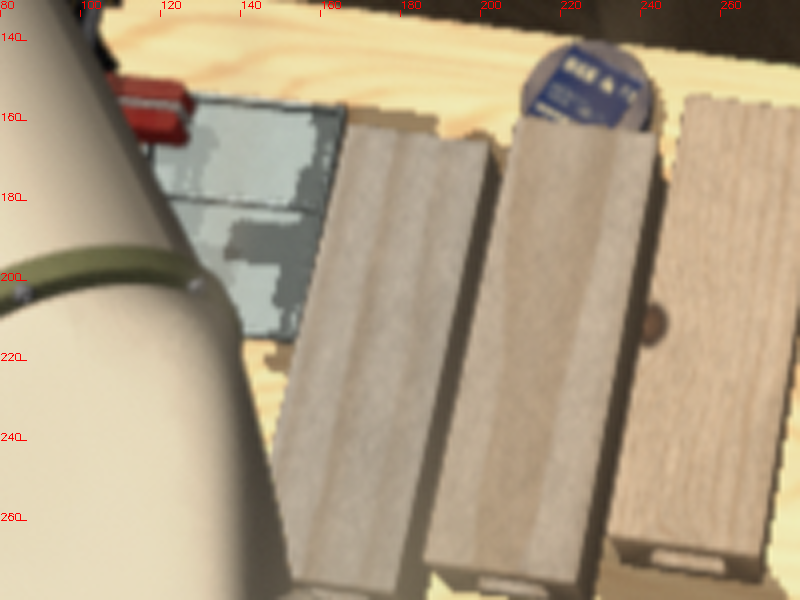

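```bash
python3 - <<'E'
from h import *
c=cam("top"); print(plane(c,[(126.5,156.3)],.2537), plane(c,[(127.5,162)],.2537),proj(c,[.476,.177,.2537]))
E
```

```text
[[0.47853107 0.17510963 0.2537    ]] [[0.46623651 0.16993594 0.2537    ]] [[125.31069082 157.2838458 ]]
```

Call:
arm_command(
  targets=[
    [[-0.001, 0.03, 0, 0, 0, 0], [0, 0.04, 0, 0, 0, 0], [0, 0.04, 0, 0, 0, 0], [0, 0.03, 0, 0, 0, 0], [0, 0.02, 0, 0, 0, 0], [0, 0, 0, 0, 0, 0], [0, 0, 0, 0, 0, 0]],
  ],
)

```text
time: 9.88
ee_pos: [0.4756, 0.2271, 0.0512]
eef_rot: [0.707, 0.012, -0.012, -0.707]
ft_force: [0.2, 0.9, -0.8]
width: 0.0285
```

```bash
python3 go.py 0.4746 0.229 -0.015 2.2;  python3 - <<'E'
from h import *
c=cam("top"); crop(c,80,130,180,230,6,"pics/b2.png")
c=cam("scene"); crop(c,120,130,320,250,4,"pics/b3.png")
E
```

```text
t 9.88 pos [0.4756 0.2271 0.0512] jawyaw 1.94 tilt [-0.0012 -1.     -0.0009] w 0.0285 F [ 0.2355  0.8846 -0.8125] q [ 0.2717  0.3985 -0.9433  1.8377  0.362   1.0911 -0.772 ]
shift now-axes mm [-0.8658 66.1966  2.0055] after turn mm [-0.934  66.1973  1.9501] turn [ 0.0514 -0.258  -0.0667]
```

View pics/b2.png

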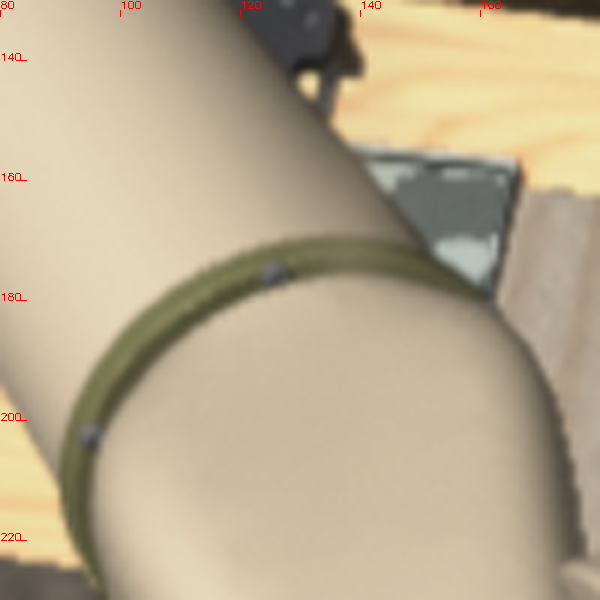

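View pics/b3.png

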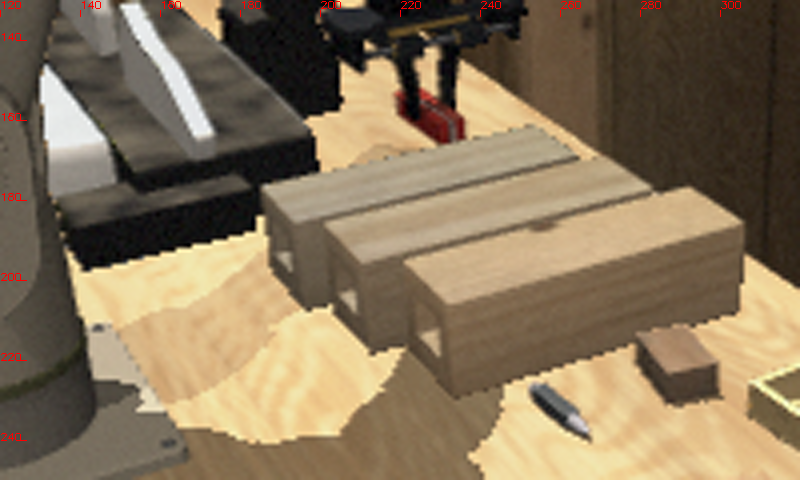

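Call:
arm_command(
  targets=[
    [[-0.001, 0.02, 0.003, 0, 0, 0], [0, 0.018, 0, 0, 0, 0], [0, 0.012, 0, 0, 0, 0], [0, 0.007, 0, 0, 0, 0], [0, 0.004, 0, 0, 0, 0], [0, 0, 0, 0, 0, 0], [0, 0, 0, 0, 0, 0]],
  ],
)

```text
time: 10.57
ee_pos: [0.4752, 0.2315, -0.0091]
eef_rot: [-0.707, -0.013, 0.012, 0.707]
ft_force: [-0.1, 0.2, -1.5]
width: 0.0285
```

```bash
python3 go.py 0.4746 0.230 -0.015 2.2
```

```text
t 10.57 pos [ 0.4752  0.2315 -0.0091] jawyaw 2.05 tilt [ 0.0009 -1.      0.0003] w 0.0285 F [-0.0563  0.2118 -1.485 ] q [ 0.2115  0.4854 -0.8902  1.881   0.4496  0.9881 -0.8415]
shift now-axes mm [-0.65    5.8852 -1.4998] after turn mm [-0.6487  5.8862 -1.4964] turn [-0.0166 -0.1545  0.052 ]
```

Call:
arm_command(
  targets=[
    [[0, 0.003, -0.001, 0, 0, 0], [0, 0.0025, 0, 0, 0, 0], [0, 0, 0, 0, 0, 0], [0, 0, 0, 0, 0, 0]],
  ],
)

```text
time: 10.9
ee_pos: [0.4747, 0.2302, -0.0153]
eef_rot: [0.707, 0.013, -0.013, -0.707]
ft_force: [0.5, 0.1, -1.3]
width: 0.0287
```

```bash
python3 go.py 0.4746 0.230 -0.015 2.2
python3 - <<'E'
from h import *
c=cam("scene"); crop(c,180,130,280,200,8,"pics/b4.png")
E
```

```text
t 10.90 pos [ 0.4747  0.2302 -0.0153] jawyaw 2.05 tilt [ 0.     -1.     -0.0001] w 0.0287 F [ 0.5438  0.0547 -1.2943] q [ 0.2083  0.4935 -0.8842  1.8862  0.4576  0.9781 -0.8458]
shift now-axes mm [-0.142  -0.344  -0.2113] after turn mm [-0.1426 -0.344  -0.2109] turn [ 0.006  -0.153   0.0005]
```

View pics/b4.png

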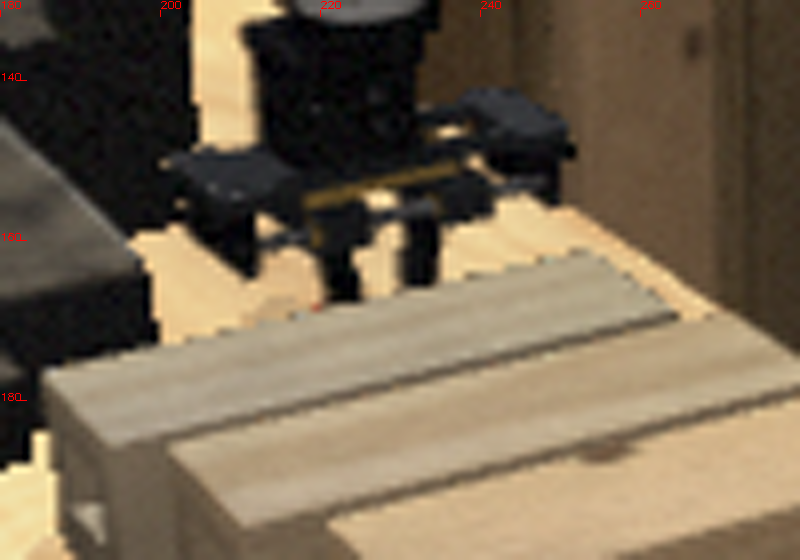

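Call:
arm_command(
  targets=[
    [[0, 0.001, 0, 0, 0, 0], [0, 0.001, 0, 0, 0, 0], [0, 0, 0, 0, 0, 0], [0, 0, 0, 0, 0, 0]],
  ],
)

```text
time: 11.28
ee_pos: [0.4749, 0.2304, -0.0158]
eef_rot: [0.707, 0.013, -0.012, -0.707]
ft_force: [-8.0, -5.4, 20.9]
width: 0.0291
```

Call:
arm_command(
  targets=[
    [[0, -0.001, 0, 0, 0, 0], [0, 0, 0, 0, 0, 0], [0, 0, 0, 0, 0, 0], [0, 0, 0, 0, 0, 0], [0, 0, 0, 0, 0, 0], [0, 0, 0, 0, 0, 0]],
  ],
  hand=0.5,
)

```text
time: 11.78
ee_pos: [0.4747, 0.2303, -0.0165]
eef_rot: [0.707, 0.013, -0.013, -0.707]
ft_force: [0.7, 0.3, -0.8]
width: 0.0434
```

Call:
arm_command(
  targets=[
    [[0, -0.01, 0, 0, 0, 0], [0, -0.02, 0, 0, 0, 0], [0, -0.03, 0, 0, 0, 0], [0, -0.04, 0, 0, 0, 0], [0, -0.04, 0, 0, 0, 0], [0, -0.04, 0, 0, 0, 0], [0, -0.04, 0, 0, 0, 0], [0, 0, 0, 0, 0, 0]],
  ],
)

```text
time: 12.45
ee_pos: [0.4771, 0.2328, 0.2118]
eef_rot: [-0.706, -0.016, 0.01, 0.708]
ft_force: [-0.3, 0.4, 0.1]
width: 0.0434
```

```bash
python3 go.py 0.383 -0.206 0.2 4.2
python3 - <<'E'
from h import *
c=cam("top"); crop(c,80,130,180,230,6,"pics/b5.png")
E
```

```text
t 12.45 pos [0.4771 0.2328 0.2118] jawyaw 2.10 tilt [ 0.0097 -0.9999  0.003 ] w 0.0434 F [-0.252   0.4141  0.1237] q [ 0.3604  0.2305 -1.025   1.6428  0.2038  1.3718 -0.6547]
shift now-axes mm [-110.2382    9.407  -435.0647] after turn mm [-125.9596   11.7882 -430.7174] turn [-0.1623 -2.0943  0.5602]
```

View pics/b5.png

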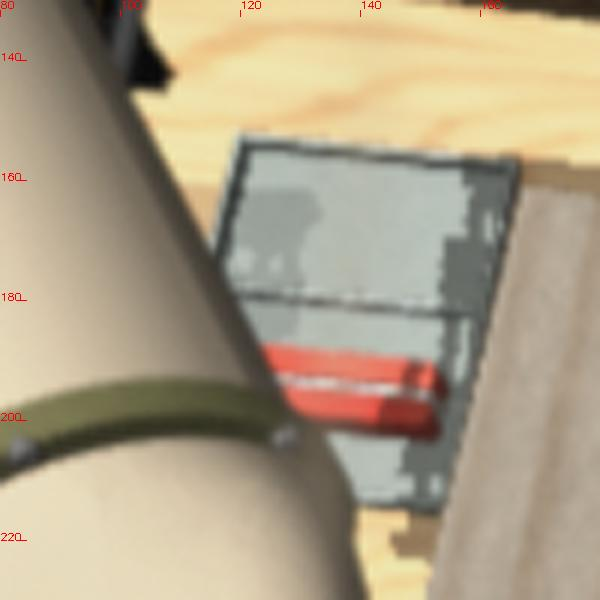

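Call:
arm_command(
  targets=[
    [[-0.007, 0, -0.02, 0, -1, 0], [-0.007, 0, -0.03, 0, -1, 0], [-0.007, 0, -0.03, 0, 0, 0], [-0.007, 0, -0.03, 0, 0, 0], [-0.007, 0, -0.03, 0, 0, 0], [-0.007, 0, -0.03, 0, 0, 0], [-0.007, 0, -0.03, 0, 0, 0], [-0.007, 0, -0.03, 0, 0, 0], [-0.008, 0, -0.03, 0, 0, 0], [-0.008, 0, -0.03, 0, 0, 0], [-0.008, 0, -0.03, 0, 0, 0], [-0.008, 0, -0.03, 0, 0, 0]],
  ],
  hand=0.45,
)

```text
time: 13.5
ee_pos: [0.4094, -0.1259, 0.2033]
eef_rot: [0.707, 0.025, -0.025, -0.707]
ft_force: [-0.2, 0.7, -1.0]
width: 0.0391
```

Call:
arm_command(
  targets=[
    [[-0.008, 0, -0.03, 0, 0, 0], [-0.008, 0, -0.03, 0, 0, 0], [-0.008, 0, -0.02, 0, 0, 0], [0, 0, 0, 0, 0, 0], [0, 0, 0, 0, 0, 0]],
  ],
)

```text
time: 13.92
ee_pos: [0.3915, -0.2065, 0.2031]
eef_rot: [-0.706, -0.024, 0.025, 0.707]
ft_force: [0.7, 1.0, -1.0]
width: 0.0391
```

```bash
python3 go.py 0.3820 -0.2055 0.06 4.2
python3 - <<'E'
from h import *
c=cam("top"); crop(c,80,130,180,230,6,"pics/b5.png"); crop(c,275,190,335,270,8,"pics/b6.png")
E
```

```text
t 13.92 pos [ 0.3915 -0.2065  0.2031] jawyaw 3.94 tilt [-0.0008 -1.      0.0012] w 0.0391 F [ 0.652   1.0257 -0.9716] q [ 0.9735 -0.0585 -0.5607  1.8624 -0.0327  1.3301  0.4903]
shift now-axes mm [ -9.2632 143.1133   1.5091] after turn mm [ -9.3653 143.1043   1.7216] turn [-0.0682 -0.2587 -0.0438]
```

View pics/b5.png

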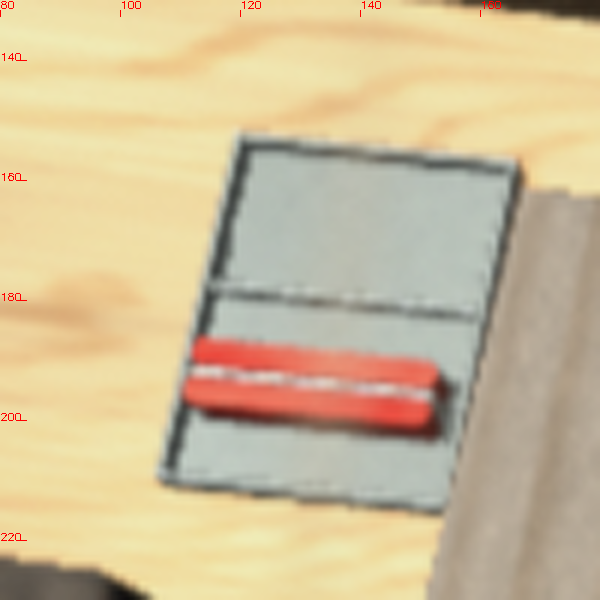

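```bash
python3 - <<'E'
from h import *
np.set_printoptions(precision=4,suppress=True)
c=cam("top"); X=plane(c,[(111.7,192),(152,195.7)],.027);print(X,X.mean(0))
T=plane(c,np.array([[240,135],[520,160],[446,514],[162,482]])/6+[80,130],.014);print(T,T.mean(0))
E
```

```text
[[0.4718 0.2813 0.027 ]
 [0.4765 0.1787 0.027 ]] [0.4742 0.23   0.027 ]
[[0.587  0.2933 0.014 ]
 [0.5927 0.1698 0.014 ]
 [0.4295 0.1652 0.014 ]
 [0.4263 0.286  0.014 ]] [0.5089 0.2286 0.014 ]
```

Call:
arm_command(
  targets=[
    [[-0.005, 0.02, 0, 0, 0, 0], [-0.004, 0.03, -0.001, 0, 0, 0], [0, 0.03, 0, 0, 0, 0], [0, 0.03, 0, 0, 0, 0], [0, 0.03, 0, 0, 0, 0], [0, 0.03, 0, 0, 0, 0], [0, 0, 0, 0, 0, 0], [0, 0, 0, 0, 0, 0]],
  ],
)

```text
time: 14.68
ee_pos: [0.3829, -0.2063, 0.0334]
eef_rot: [-0.706, -0.025, 0.026, 0.707]
ft_force: [0.8, 1.2, -0.7]
width: 0.0392
```

```bash
python3 go.py 0.3820 -0.2075 -0.020 4.2
python3 - <<'E'
from h import *
c=cam("scene"); crop(c,220,200,320,270,8,"pics/b7.png")
E
```

```text
t 14.68 pos [ 0.3829 -0.2063  0.0334] jawyaw 4.17 tilt [-0.0018 -1.      0.0021] w 0.0392 F [ 0.823   1.2257 -0.683 ] q [ 0.948   0.1186 -0.5773  2.0871  0.0775  0.9589  0.402 ]
shift now-axes mm [-0.8426 53.3981 -1.2339] after turn mm [-0.9383 53.399  -1.1197] turn [-0.1221 -0.0295 -0.1021]
```

View pics/b7.png

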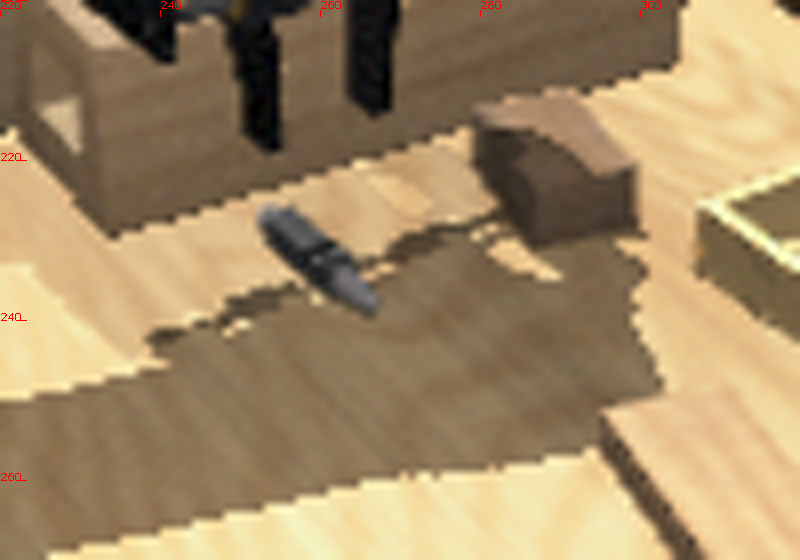

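Call:
arm_command(
  targets=[
    [[-0.001, 0.017, -0.001, 0, 0, 0], [0, 0.015, 0, 0, 0, 0], [0, 0.011, 0, 0, 0, 0], [0, 0.007, 0, 0, 0, 0], [0, 0.003, 0, 0, 0, 0], [0, 0, 0, 0, 0, 0], [0, 0, 0, 0, 0, 0]],
  ],
)

```text
time: 15.32
ee_pos: [0.3829, -0.2091, -0.0187]
eef_rot: [0.707, 0.025, -0.025, -0.706]
ft_force: [0.1, 0.8, 0.6]
width: 0.0393
```

Call:
arm_command(
  targets=[
    [[0, 0, 0, 0, 0, 0], [0, 0, 0, 0, 0, 0], [0, 0, 0, 0, 0, 0], [0, 0, 0, 0, 0, 0], [0, 0, 0, 0, 0, 0], [0, 0, 0, 0, 0, 0], [0, 0, 0, 0, 0, 0], [0, 0, 0, 0, 0, 0]],
  ],
  hand=0,
)

```text
time: 15.98
ee_pos: [0.3823, -0.209, -0.0193]
eef_rot: [0.707, 0.025, -0.025, -0.707]
ft_force: [-0.3, -1.6, 0.3]
width: 0.0009
```

```bash
python3 go.py 0.3820 -0.2075 -0.020 4.2
python3 - <<'E'
from h import *
c=cam("scene"); crop(c,220,200,320,270,8,"pics/b8.png")
E
```

```text
t 15.98 pos [ 0.3823 -0.209  -0.0193] jawyaw 4.05 tilt [ 0.     -1.     -0.0001] w 0.0009 F [-0.2649 -1.6483  0.3042] q [ 0.926   0.2127 -0.5624  2.1267  0.1518  0.8398  0.3429]
shift now-axes mm [-0.2094  0.6525  1.4798] after turn mm [-0.2056  0.6525  1.4803] turn [ 0.0029 -0.1468  0.0019]
```

View pics/b8.png

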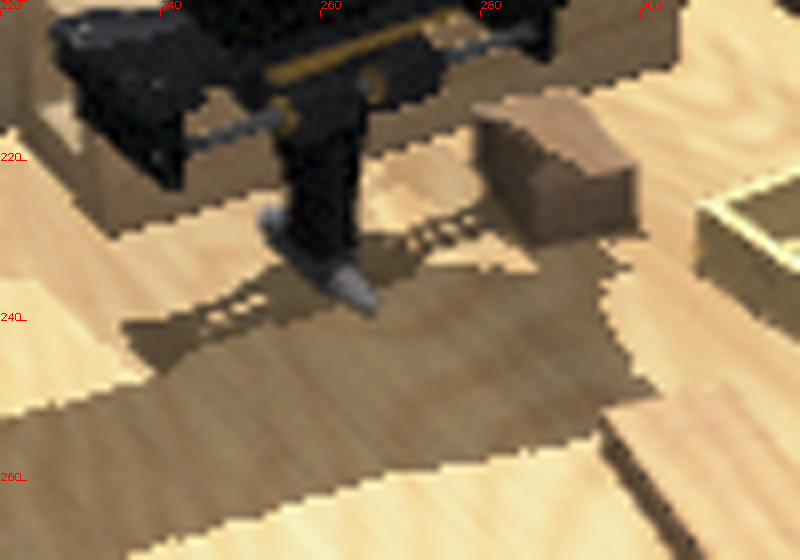

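```bash
python3 - <<'E'
from h import *
c=cam("scene")
for z in (0,.01,.014,.02): print(z,proj(c,[.3823,-.209,z]))
crop(c,245,215,275,245,20,"pics/b9.png")
E
```

```text
0 [[260.43530973 234.3774446 ]]
0.01 [[260.35748216 231.70856024]]
0.014 [[260.32617692 230.63503245]]
0.02 [[260.27903091 229.01828872]]
```

View pics/b9.png

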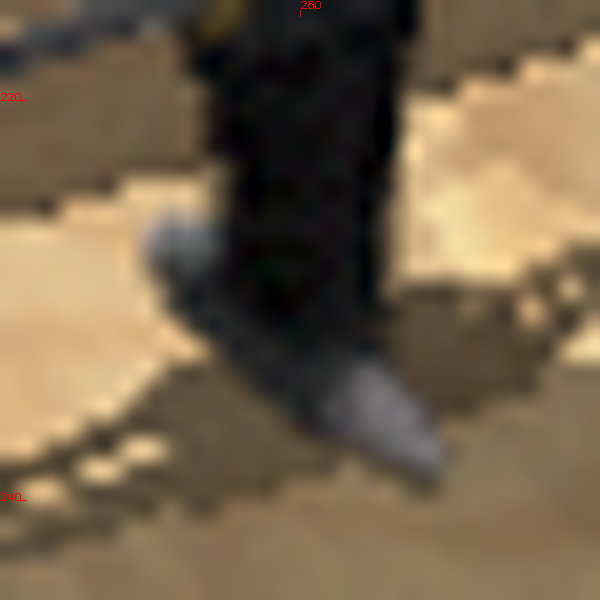

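Call:
arm_command(
  targets=[
    [[0, -0.003, 0, 0, 0, 0], [0, 0, 0, 0, 0, 0], [0, 0, 0, 0, 0, 0], [0, 0, 0, 0, 0, 0], [0, 0, 0, 0, 0, 0], [0, 0, 0, 0, 0, 0]],
  ],
  hand=0.4,
)

```text
time: 16.58
ee_pos: [0.3823, -0.2089, -0.0164]
eef_rot: [0.707, 0.025, -0.025, -0.707]
ft_force: [-0.9, -0.4, -0.3]
width: 0.0309
```

Call:
arm_command(
  targets=[
    [[0, 0.004, 0, 0, 0, 0], [0, 0.004, 0, 0, 0, 0], [0, 0.003, 0, 0, 0, 0], [0, 0, 0, 0, 0, 0], [0, 0, 0, 0, 0, 0]],
  ],
)

```text
time: 17.0
ee_pos: [0.3821, -0.2087, -0.0277]
eef_rot: [-0.706, -0.025, 0.025, 0.707]
ft_force: [0.3, -0.1, 0.2]
width: 0.0343
```

```bash
python3 go.py 0.3820 -0.2075 -0.030 4.2
python3 - <<'E'
from h import *
c=cam("scene"); crop(c,230,200,300,250,10,"pics/c1.png")
E
```

```text
t 17.00 pos [ 0.3821 -0.2087 -0.0277] jawyaw 4.06 tilt [-0.0005 -1.      0.0005] w 0.0343 F [ 0.3362 -0.0625  0.19  ] q [ 0.9209  0.2289 -0.5587  2.1316  0.1645  0.8224  0.3323]
shift now-axes mm [-0.013   2.321   1.2509] after turn mm [-0.0111  2.3204  1.2521] turn [-0.0281 -0.1375 -0.0274]
```

View pics/c1.png

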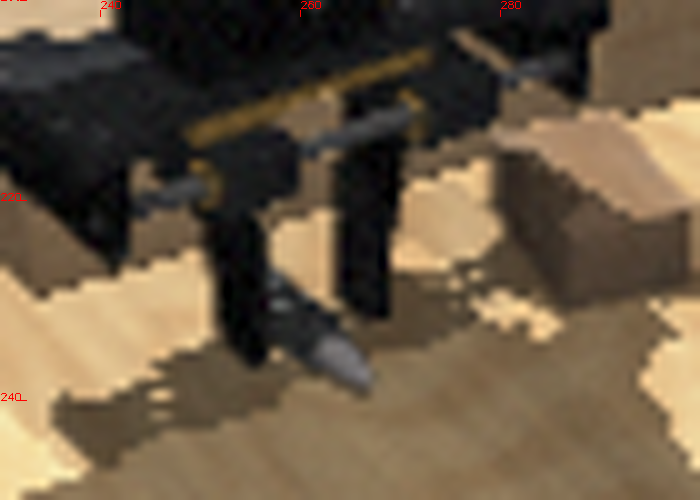

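Call:
arm_command(
  targets=[
    [[0, 0.002, 0, 0, 0, 0], [0, 0, 0, 0, 0, 0], [0, 0, 0, 0, 0, 0]],
  ],
)

```text
time: 17.3
ee_pos: [0.3823, -0.2089, -0.0294]
eef_rot: [0.707, 0.025, -0.025, -0.707]
ft_force: [-0.3, 0.0, 0.6]
width: 0.0343
```

Call:
arm_command(
  targets=[
    [[0, 0, 0, 0, 0, 0], [0, 0, 0, 0, 0, 0], [0, 0, 0, 0, 0, 0], [0, 0, 0, 0, 0, 0], [0, 0, 0, 0, 0, 0], [0, 0, 0, 0, 0, 0], [0, 0, 0, 0, 0, 0], [0, 0, 0, 0, 0, 0]],
  ],
  hand=0,
)

```text
time: 17.97
ee_pos: [0.3824, -0.209, -0.0293]
eef_rot: [0.707, 0.025, -0.025, -0.707]
ft_force: [-0.4, -0.4, 0.8]
width: 0.0134
```

```bash
python3 go.py 0.3820 -0.2075 -0.030 4.2
python3 - <<'E'
from h import *
c=cam("scene"); crop(c,230,200,300,250,10,"pics/c2.png")
E
```

```text
t 17.97 pos [ 0.3824 -0.209  -0.0293] jawyaw 4.06 tilt [ 0.0001 -1.     -0.0001] w 0.0134 F [-0.442  -0.362   0.8065] q [ 0.9198  0.2321 -0.5578  2.1325  0.1677  0.8181  0.3297]
shift now-axes mm [-0.2798  0.7172  1.5172] after turn mm [-0.2759  0.7175  1.5178] turn [ 0.0081 -0.1439  0.0073]
```

View pics/c2.png

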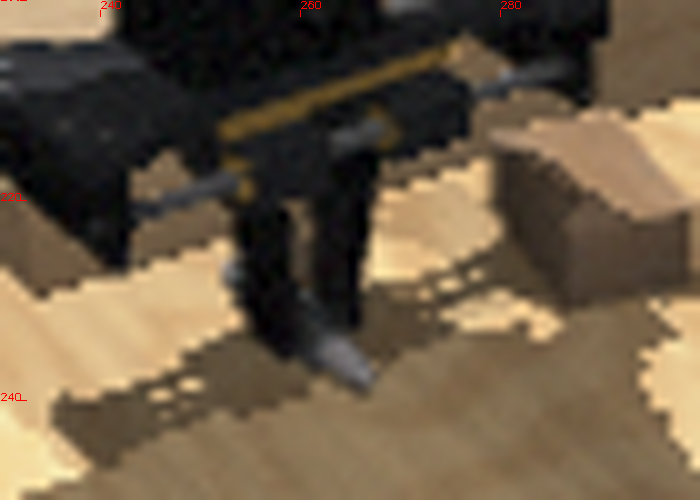

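```bash
python3 - <<'E'
from h import *
np.set_printoptions(precision=3,suppress=True)
c=cam("scene"); print(plane(c,[(232,145),(306,195)],0)); crop(c,190,100,310,200,6,"pics/c3.png")
t=cam("top"); crop(t,60,80,200,180,5,"pics/c4.png")
print(plane(t,[(20,113),(137,125),(300,145)],0))
E
```

```text
[[ 0.652  0.57   0.   ]
 [ 0.659 -0.062  0.   ]]
[[ 0.67   0.598  0.   ]
 [ 0.679  0.274  0.   ]
 [ 0.683 -0.17   0.   ]]
```

View pics/c3.png

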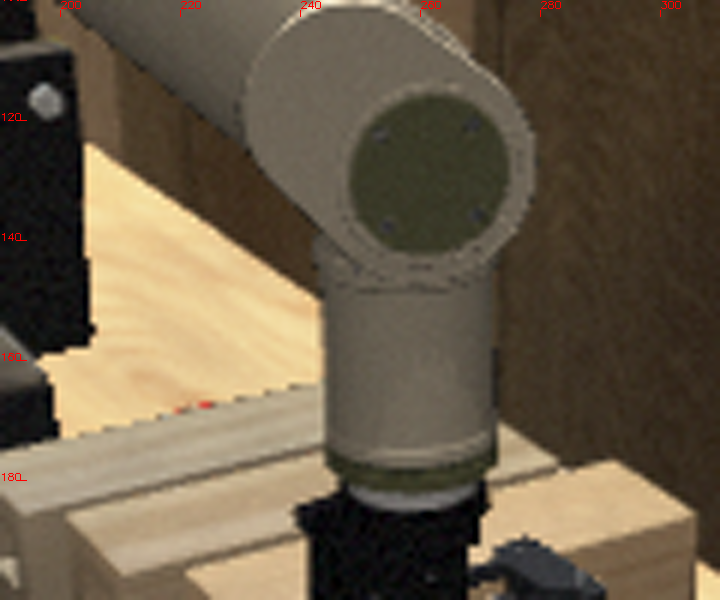

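View pics/c4.png

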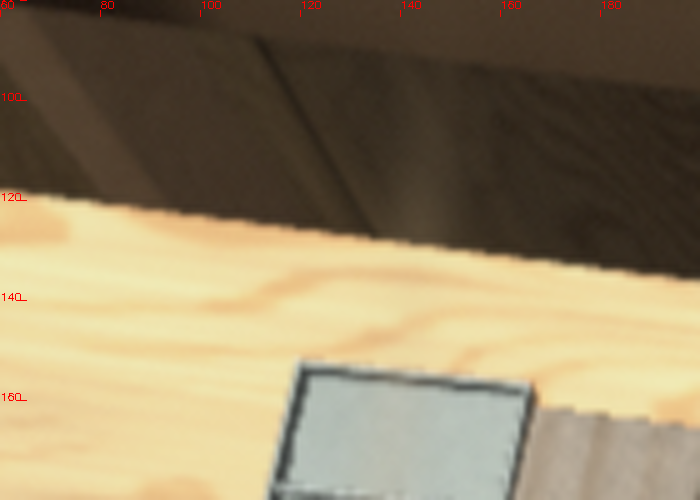

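Call:
arm_command(
  targets=[
    [[0, -0.01, 0, 0, 0, 0], [0, -0.02, 0, 0, 0, 0], [0, -0.03, 0, 0, 0, 0], [0, -0.03, 0, 0, 0, 0], [0, -0.03, 0, 0, 0, 0], [0, -0.03, 0, 0, 0, 0], [0, -0.03, 0, 0, 0, 0], [0, -0.03, 0, 0, 0, 0], [0, -0.03, 0, 0, 0, 0], [0, 0, 0, 0, 1.7, 0], [0, 0, 0, 0, 0, 0], [0, 0, 0, 0, 0, 0]],
  ],
)

```text
time: 19.12
ee_pos: [0.382, -0.2087, 0.2106]
eef_rot: [0.707, 0.015, -0.015, -0.707]
ft_force: [0.2, 0.4, -0.1]
width: 0.0136
```

```bash
python3 go.py 0.45 0.1 0.21 2.4;python3 go.py 0.549 0.231 0.21 2.4
```

```text
t 19.12 pos [ 0.382  -0.2087  0.2106] jawyaw 2.41 tilt [-0.0001 -1.     -0.0001] w 0.0136 F [ 0.2104  0.4211 -0.1188] q [ 0.9961 -0.0832 -0.5607  1.8666 -0.0452  1.3458  0.4891]
shift now-axes mm [ 80.8967   0.6052 305.5597] after turn mm [ 80.8574   0.6437 305.57  ] turn [ 0.0051  0.0074 -0.0079]
t 19.12 pos [ 0.382  -0.2087  0.2106] jawyaw 2.41 tilt [-0.0001 -1.     -0.0001] w 0.0136 F [ 0.2104  0.4211 -0.1188] q [ 0.9961 -0.0832 -0.5607  1.8666 -0.0452  1.3458  0.4891]
shift now-axes mm [185.3119   0.5794 432.2857] after turn mm [185.2563   0.6437 432.3094] turn [ 0.0051  0.0074 -0.0079]
```

Call:
arm_command(
  targets=[
    [[0.005, 0, 0.018, 0, 0, 0], [0.006, 0, 0.025, 0, 0, 0], [0.007, 0, 0.027, 0, 0, 0], [0.007, 0, 0.027, 0, 0, 0], [0.007, 0, 0.027, 0, 0, 0], [0.007, 0, 0.027, 0, 0, 0], [0.007, 0, 0.027, 0, 0, 0], [0.007, 0, 0.027, 0, 0, 0], [0.007, 0, 0.027, 0, 0, 0], [0.007, 0, 0.027, 0, 0, 0], [0.007, 0, 0.027, 0, 0, 0], [0.007, 0, 0.027, 0, 0, 0]],
  ],
)

```text
time: 20.12
ee_pos: [0.4496, 0.1084, 0.2098]
eef_rot: [0.707, 0.014, -0.015, -0.707]
ft_force: [1.1, -1.0, -0.7]
width: 0.0134
```

Call:
arm_command(
  targets=[
    [[0.014, 0, 0.017, 0, 0, 0], [0.014, 0, 0.017, 0, 0, 0], [0.014, 0, 0.017, 0, 0, 0], [0.014, 0, 0.017, 0, 0, 0], [0.014, 0, 0.017, 0, 0, 0], [0.014, 0, 0.015, 0, 0, 0], [0.01, 0, 0.012, 0, 0, 0], [0.008, 0, 0.008, 0, 0, 0], [0, 0, 0, 0, 0, 0], [0, 0, 0, 0, 0, 0]],
  ],
)

```text
time: 20.95
ee_pos: [0.5465, 0.2315, 0.2094]
eef_rot: [-0.707, -0.014, 0.016, 0.707]
ft_force: [-0.1, 0.4, -1.1]
width: 0.0135
```

```bash
python3 go.py 0.549 0.231 0.04 2.4
python3 - <<'E'
from h import *
c=cam("scene"); crop(c,180,100,300,200,6,"pics/c5.png")
c=cam("top"); crop(c,60,80,200,220,5,"pics/c6.png")
E
```

```text
t 20.95 pos [0.5465 0.2315 0.2094] jawyaw 2.47 tilt [-0.0026 -1.      0.0001] w 0.0135 F [-0.1095  0.3631 -1.1266] q [ 0.2927  0.4238 -1.0136  1.4747  0.358   1.4434 -0.6837]
shift now-axes mm [  2.9533 169.4026  -0.5825] after turn mm [  2.5178 169.4097  -0.5653] turn [-0.0047  0.0695 -0.1475]
```

View pics/c5.png

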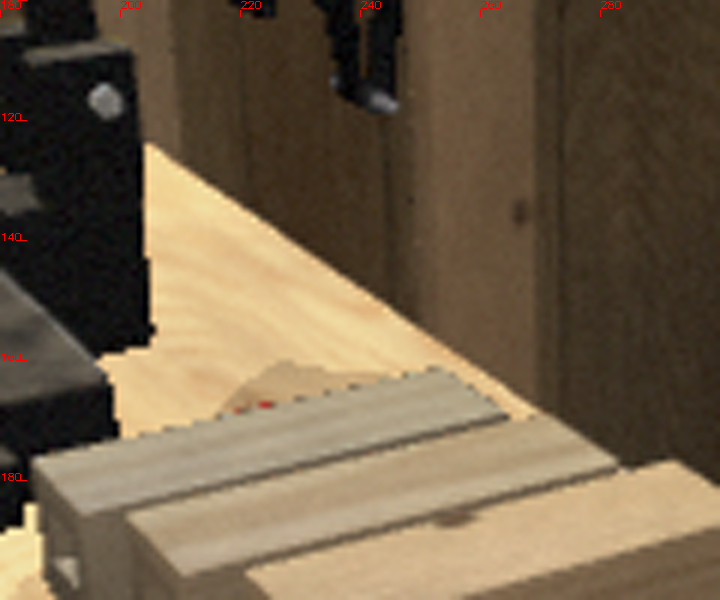

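View pics/c6.png

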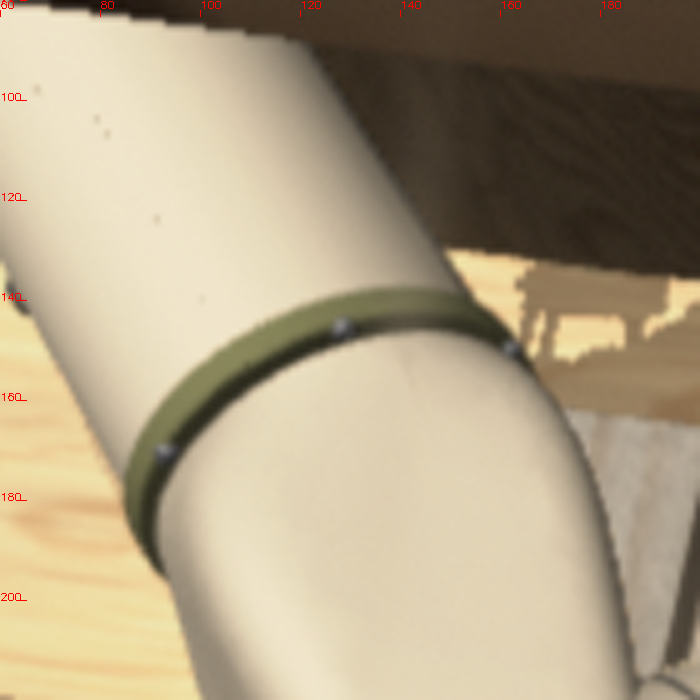

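Call:
arm_command(
  targets=[
    [[0.002, 0.03, 0, 0, 0, 0], [0, 0.035, 0, 0, 0, 0], [0, 0.035, 0, 0, 0, 0], [0, 0.035, 0, 0, 0, 0], [0, 0.03, 0, 0, 0, 0], [0, 0.02, 0, 0, 0, 0], [0, 0, 0, 0, 0, 0], [0, 0, 0, 0, 0, 0]],
  ],
)

```text
time: 21.72
ee_pos: [0.5488, 0.2303, 0.0256]
eef_rot: [0.707, 0.014, -0.015, -0.707]
ft_force: [0.1, 1.0, 0.1]
width: 0.0135
```

```bash
python3 go.py 0.549 0.231 -0.023 2.4
python3 - <<'E'
from h import *
c=cam("scene"); crop(c,180,100,300,200,6,"pics/c7.png")
E
```

```text
t 21.72 pos [0.5488 0.2303 0.0256] jawyaw 2.33 tilt [-0.0013 -1.     -0.0007] w 0.0135 F [0.1077 0.9847 0.0544] q [ 0.2315  0.5894 -0.9173  1.6796  0.5092  1.1319 -0.7879]
shift now-axes mm [ 0.2443 48.6279  0.7054] after turn mm [ 0.1819 48.6286  0.6713] turn [ 0.0398 -0.0729 -0.0746]
```

View pics/c7.png

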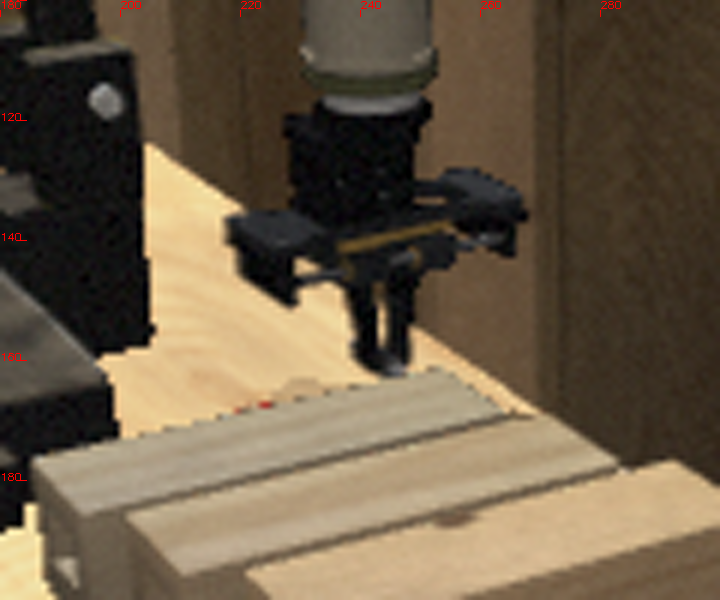

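Call:
arm_command(
  targets=[
    [[0, 0.015, 0, 0, 0, 0], [0, 0.013, 0, 0, 0, 0], [0, 0.01, 0, 0, 0, 0], [0, 0.006, 0, 0, 0, 0], [0, 0.003, 0, 0, 0, 0], [0, 0, 0, 0, 0, 0], [0, 0, 0, 0, 0, 0], [0, 0, 0, 0, 0, 0]],
  ],
)

```text
time: 22.43
ee_pos: [0.5497, 0.2316, -0.0209]
eef_rot: [-0.707, -0.015, 0.014, 0.707]
ft_force: [-0.6, -0.0, -1.4]
width: 0.0135
```

Call:
arm_command(
  targets=[
    [[0, 0.0015, 0, 0, 0, 0], [0, 0, 0, 0, 0, 0], [0, 0, 0, 0, 0, 0], [0, 0, 0, 0, 0, 0]],
  ],
)

```text
time: 22.77
ee_pos: [0.5495, 0.2313, -0.0227]
eef_rot: [0.707, 0.015, -0.014, -0.707]
ft_force: [0.5, 0.1, -1.4]
width: 0.0135
```

Call:
arm_command(
  targets=[
    [[0, 0.0015, 0, 0, 0, 0], [0, 0.001, 0, 0, 0, 0], [0, 0, 0, 0, 0, 0], [0, 0, 0, 0, 0, 0]],
  ],
)

```text
time: 23.1
ee_pos: [0.5493, 0.2312, -0.0255]
eef_rot: [0.707, 0.014, -0.015, -0.707]
ft_force: [-0.7, -0.1, -0.5]
width: 0.0136
```

Call:
arm_command(
  targets=[
    [[0, 0.001, 0, 0, 0, 0], [0, 0, 0, 0, 0, 0], [0, 0, 0, 0, 0, 0]],
  ],
)

```text
time: 23.35
ee_pos: [0.5495, 0.2313, -0.0262]
eef_rot: [0.707, 0.015, -0.014, -0.707]
ft_force: [-0.6, -0.2, 2.8]
width: 0.0137
```

Contact, at the predicted height. Release with a small opening.

Call:
arm_command(
  targets=[
    [[0, 0, 0, 0, 0, 0], [0, 0, 0, 0, 0, 0], [0, 0, 0, 0, 0, 0], [0, 0, 0, 0, 0, 0], [0, 0, 0, 0, 0, 0]],
  ],
  hand=0.27,
)

```text
time: 23.77
ee_pos: [0.5493, 0.2312, -0.0264]
eef_rot: [0.707, 0.014, -0.015, -0.707]
ft_force: [-0.3, -0.1, -0.5]
width: 0.0227
```

Call:
arm_command(
  targets=[
    [[0, -0.008, 0, 0, 0, 0], [0, -0.015, 0, 0, 0, 0], [0, -0.03, 0, 0, 0, 0], [0, -0.04, 0, 0, 0, 0], [0, -0.04, 0, 0, 0, 0], [0, -0.04, 0, 0, 0, 0], [0, -0.04, 0, 0, 0, 0], [0, -0.025, 0, 0, 0, 0], [0, 0, 0, 0, 0, 0], [0, 0, 0, 0, 0, 0]],
  ],
)

```text
time: 24.6
ee_pos: [0.5498, 0.232, 0.2143]
eef_rot: [-0.707, -0.016, 0.013, 0.707]
ft_force: [1.1, 0.4, -0.5]
width: 0.0237
```

```bash
python3 go.py 0.42 0.05 0.21 -10.2;python3 go.py 0.4266 -0.4226 0.21 -10.2
```

```text
t 24.60 pos [0.5498 0.232  0.2143] jawyaw 2.38 tilt [ 0.0038 -1.      0.0008] w 0.0237 F [ 1.0559  0.428  -0.4534] q [ 0.2914  0.4237 -1.0148  1.4645  0.3611  1.4481 -0.6844]
shift now-axes mm [-137.3004    3.6794 -176.5017] after turn mm [ -95.5572    4.3439 -202.1577] turn [-0.0714 12.5773  0.2096]
t 24.60 pos [0.5498 0.232  0.2143] jawyaw 2.38 tilt [ 0.0038 -1.      0.0008] w 0.0237 F [ 1.0559  0.428  -0.4534] q [ 0.2914  0.4237 -1.0148  1.4645  0.3611  1.4481 -0.6844]
shift now-axes mm [-150.3087    3.2355 -648.9685] after turn mm [  -5.3712    4.3439 -666.1198] turn [-0.0714 12.5773  0.2096]
```

Call:
arm_command(
  targets=[
    [[-0.018, 0, -0.02, 0, 0, 0], [-0.018, 0, -0.025, 0, 0, 0], [-0.018, 0, -0.025, 0, 0, 0], [-0.018, 0, -0.026, 0, 0, 0], [-0.018, 0, -0.026, 0, 0, 0], [-0.018, 0, -0.027, 0, 0, 0], [-0.018, 0, -0.028, 0, 0, 0], [-0.002, 0, -0.03, 0, 0, 0], [-0.002, 0, -0.03, 0, 0, 0], [-0.002, 0, -0.03, 0, 0, 0], [-0.002, 0, -0.03, 0, 0, 0], [-0.002, 0, -0.03, 0, 0, 0]],
  ],
  hand=0.85,
)

```text
time: 25.6
ee_pos: [0.4259, -0.1024, 0.2111]
eef_rot: [0.707, 0.014, -0.015, -0.707]
ft_force: [0.3, -0.5, 0.2]
width: 0.0738
```

Call:
arm_command(
  targets=[
    [[-0.002, 0, -0.03, 0, 0, 0], [-0.002, 0, -0.03, 0, 0, 0], [-0.002, 0, -0.03, 0, 0, 0], [-0.002, 0, -0.03, 0, 0, 0], [-0.001, 0, -0.03, 0, 0, 0], [-0.001, 0, -0.03, 0, 0, 0], [-0.001, 0, -0.03, 0, 0, 0], [-0.001, 0, -0.03, 0, 0, 0], [-0.001, 0, -0.03, 0, 0, 0], [-0.001, 0, -0.03, 0, 0, 0], [0, 0, -0.022, 0, 6.3, 0], [0, 0, 0, 0, 6.3, 0]],
  ],
)

```text
time: 26.6
ee_pos: [0.4236, -0.4277, 0.2095]
eef_rot: [-0.704, 0.068, -0.066, 0.704]
ft_force: [-0.6, 0.7, 1.1]
width: 0.0736
```

```bash
python3 go.py 0.4266 -0.4226 0.06 -10.2
python3 - <<'E'
from h import *
c=cam("top"); crop(c,80,130,180,230,6,"pics/d1.png"); 
c=cam("scene"); crop(c,200,150,400,290,4,"pics/d2.png");
E
```

```text
t 26.60 pos [ 0.4236 -0.4277  0.2095] jawyaw -10.82 tilt [-0.0026 -1.      0.0008] w 0.0736 F [-0.6035  0.6882  1.062 ] q [ 1.1381  0.3202 -0.5343  1.4682  0.1637  1.4003  0.4091]
shift now-axes mm [  2.3535 149.5347   5.3991] after turn mm [  2.0279 149.5358   5.5002] turn [-0.0478 -0.6204 -0.1474]
```

View pics/d1.png

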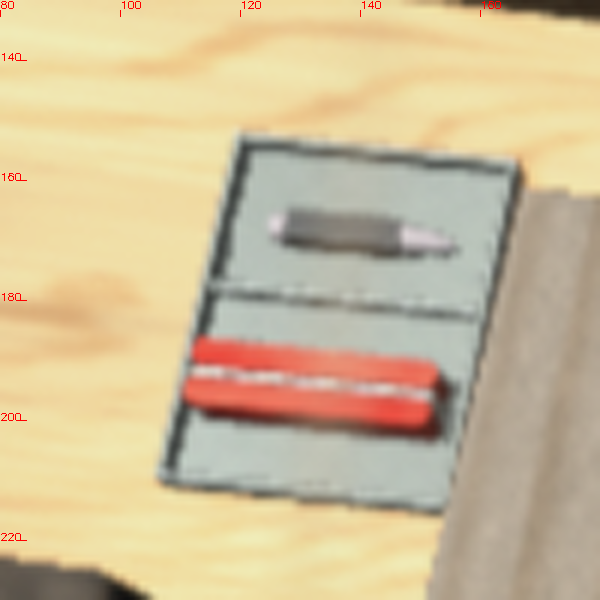

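View pics/d2.png

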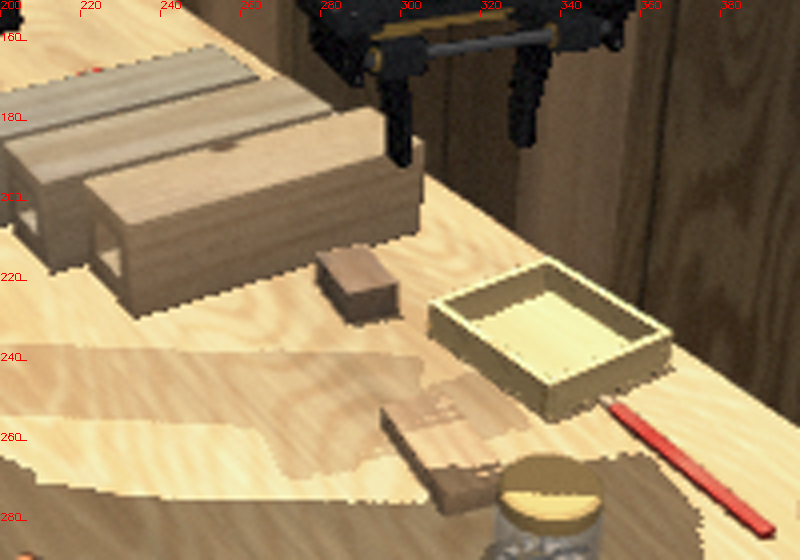

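Call:
arm_command(
  targets=[
    [[0.001, 0.03, 0.003, 0, -0.6, 0], [0.001, 0.035, 0.002, 0, 0, 0], [0, 0.035, 0, 0, 0, 0], [0, 0.035, 0, 0, 0, 0], [0, 0.03, 0, 0, 0, 0], [0, 0.02, 0, 0, 0, 0], [0, 0, 0, 0, 0, 0], [0, 0, 0, 0, 0, 0]],
  ],
)

```text
time: 27.37
ee_pos: [0.4288, -0.4174, 0.0264]
eef_rot: [-0.704, 0.059, -0.058, 0.705]
ft_force: [-0.6, 0.3, 0.4]
width: 0.0738
```

```bash
python3 go.py 0.4266 -0.4226 -0.026 -10.2
python3 - <<'E'
from h import *
np.set_printoptions(precision=4,suppress=True)
c=cam("scene"); crop(c,260,180,380,280,6,"pics/d3.png"); 
B=np.array([[430,300],[548,258],[672,332],[550,388]])/4+[200,150]
X=plane(c,B,.032); print(X,X.mean(0),[np.degrees(np.arctan2(*(X[(i+1)%4]-X[i])[1::-1])) for i in range(4)])
E
```

```text
t 27.37 pos [ 0.4288 -0.4174  0.0264] jawyaw -9.43 tilt [-0.0014 -1.      0.0016] w 0.0738 F [-0.5559  0.285   0.3863] q [ 1.1053  0.4669 -0.5119  1.6851  0.2549  1.0586  0.3483]
shift now-axes mm [-1.2078 52.3687 -5.6094] after turn mm [-1.2061 52.3758 -5.5429] turn [-0.0906  0.7745 -0.0805]
[[ 0.5108 -0.2819  0.032 ]
 [ 0.6303 -0.2785  0.032 ]
 [ 0.6407 -0.4146  0.032 ]
 [ 0.5158 -0.4246  0.032 ]] [ 0.5744 -0.3499  0.032 ] [np.float64(1.6432805150359162), np.float64(-85.65410175206696), np.float64(-175.41405674391854), np.float64(92.01232672466746)]
```

View pics/d3.png

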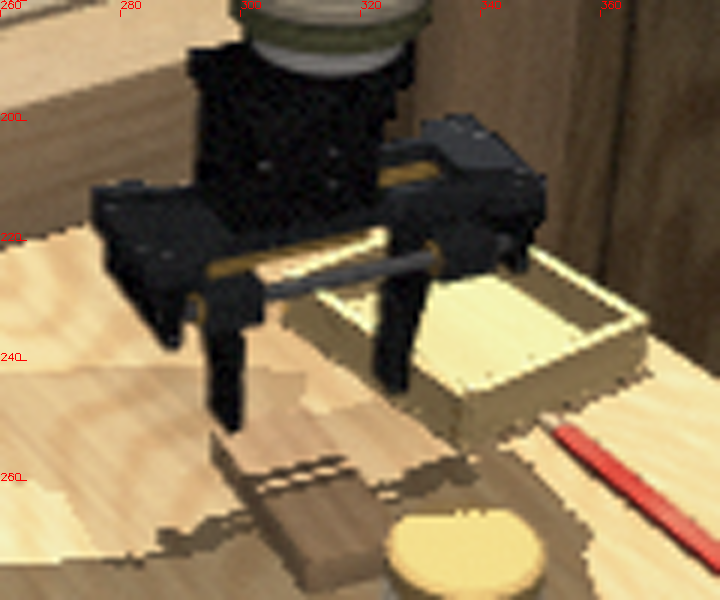

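Call:
arm_command(
  targets=[
    [[-0.001, 0.015, -0.003, 0, 0.7, 0], [0, 0.015, -0.002, 0, 0, 0], [0, 0.012, 0, 0, 0, 0], [0, 0.006, 0, 0, 0, 0], [0, 0.003, 0, 0, 0, 0], [0, 0, 0, 0, 0, 0], [0, 0, 0, 0, 0, 0]],
  ],
)

```text
time: 28.0
ee_pos: [0.4277, -0.4237, -0.0235]
eef_rot: [0.704, -0.063, 0.064, -0.704]
ft_force: [0.6, 0.3, 0.1]
width: 0.0741
```

Call:
arm_command(
  targets=[
    [[0, 0, 0, 0, 0, 0], [0, 0, 0, 0, 0, 0], [0, 0, 0, 0, 0, 0], [0, 0, 0, 0, 0, 0], [0, 0, 0, 0, 0, 0], [0, 0, 0, 0, 0, 0], [0, 0, 0, 0, 0, 0], [0, 0, 0, 0, 0, 0]],
  ],
  hand=0,
)

```text
time: 28.67
ee_pos: [0.4272, -0.4236, -0.0242]
eef_rot: [0.704, -0.064, 0.064, -0.704]
ft_force: [-0.4, -0.1, 2.9]
width: 0.0498
```

```bash
python3 go.py 0.4266 -0.4226 -0.026 -10.2
python3 - <<'E'
from h import *
c=cam("scene"); crop(c,260,180,380,280,6,"pics/d4.png");
E
```

```text
t 28.67 pos [ 0.4272 -0.4236 -0.0242] jawyaw -10.34 tilt [ 0.0001 -1.     -0.0002] w 0.0498 F [-0.3831 -0.0544  2.8808] q [ 1.092   0.5338 -0.4864  1.7097  0.2925  0.9706  0.3158]
shift now-axes mm [-0.7599  1.8319  0.8534] after turn mm [-0.7576  1.8322  0.855 ] turn [ 0.0095 -0.1445  0.0051]
```

View pics/d4.png

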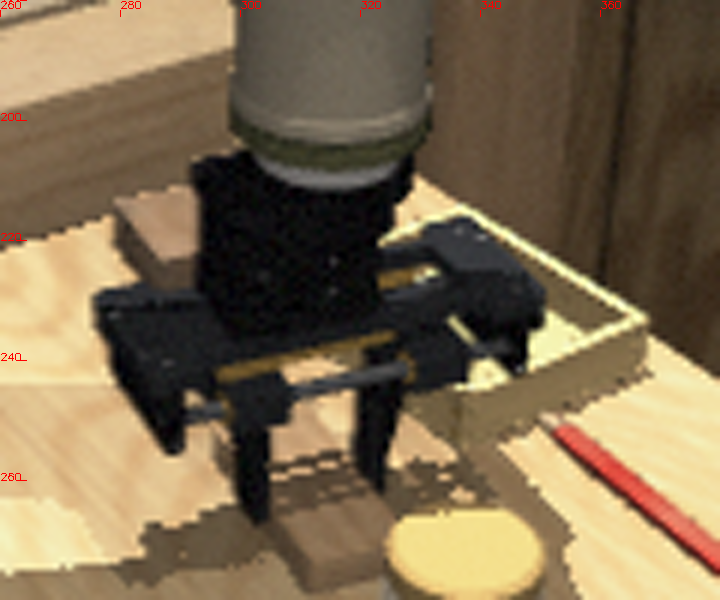

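```bash
python3 - <<'E'
from h import *
np.set_printoptions(precision=4,suppress=True)
t=cam("top"); s=cam("scene"); crop(t,290,120,430,220,5,"pics/d5.png"); crop(s,300,170,420,270,6,"pics/d6.png")
E
```

```text
(no output)
```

View pics/d5.png

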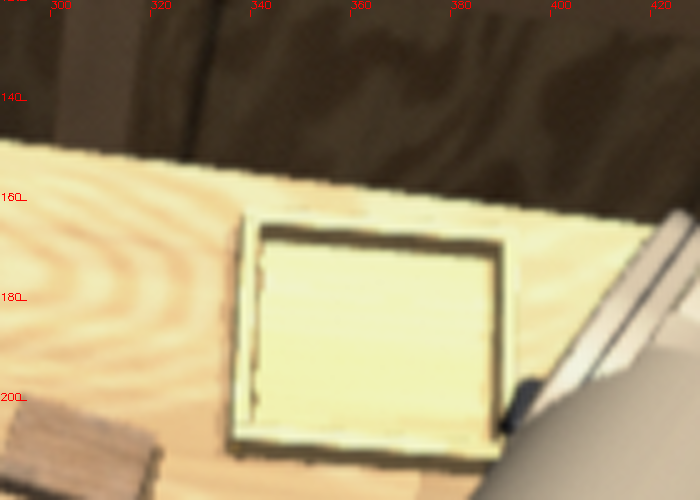

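View pics/d6.png

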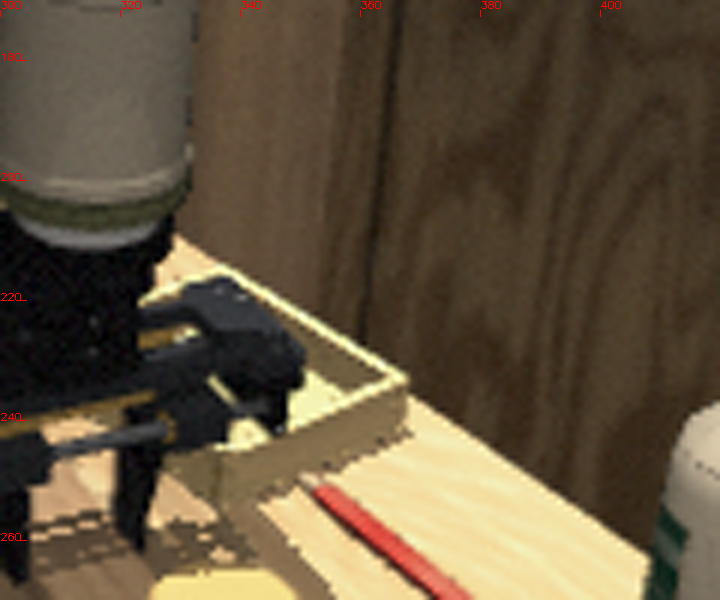

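```bash
python3 - <<'E'
from h import *
np.set_printoptions(precision=4,suppress=True)
t=cam("top"); s=cam("scene")
print(plane(t,[(290,148),(365,157),(420,163.5)],0),plane(s,[(371,239),(404,262)],0))
print(tri(t,(330,152),s,(362,232)), proj(s,[.67,-.27,0]))
E
```

```text
[[ 0.6703 -0.1447  0.    ]
 [ 0.6726 -0.3444  0.    ]
 [ 0.6745 -0.4892  0.    ]] [[ 0.6621 -0.4098 -0.    ]
 [ 0.6612 -0.5459  0.    ]]
(array([ 0.7397, -0.2648, -0.0896]), np.float64(0.04303072230061172)) [[344.0256 218.5376]]
```

Call:
arm_command(
  targets=[
    [[0, -0.01, 0, 0, 0, 0], [0, -0.02, 0, 0, 0, 0], [0, -0.03, 0, 0, 0, 0], [0, -0.03, 0, 0, 0, 0], [0, -0.03, 0, 0, 0, 0], [0, 0, 0, 0, -6.7, 0], [0, 0, 0, 0, -6.7, 0], [0, 0, 0, 0, 0, 0], [0, 0, 0, 0, 0, 0]],
  ],
  grip_force=40,
)

```text
time: 29.67
ee_pos: [0.427, -0.4234, 0.0958]
eef_rot: [-0.707, -0.018, 0.018, 0.707]
ft_force: [0.1, -0.1, -1.3]
width: 0.0498
```

```bash
python3 go.py 0.56 -0.350 0.095 3.1
```

```text
t 29.67 pos [ 0.427  -0.4234  0.0958] jawyaw 2.85 tilt [ 0.     -1.      0.0003] w 0.0498 F [ 0.0901 -0.0751 -1.3427] q [ 1.1555  0.4048 -0.5642  1.6167  0.2289  1.187   0.5913]
shift now-axes mm [136.4936   0.7773  66.6697] after turn mm [136.7831   0.7537  66.074 ] turn [-0.0165 -0.2499  0.0019]
```

Call:
arm_command(
  targets=[
    [[0.012, 0, 0.006, 0, 0, 0], [0.017, 0, 0.008, 0, 0, 0], [0.02, 0, 0.009, 0, 0, 0], [0.02, 0, 0.01, 0, 0, 0], [0.02, 0, 0.01, 0, 0, 0], [0.02, 0, 0.01, 0, 0, 0], [0.015, 0, 0.008, 0, 0, 0], [0.01, 0, 0.005, 0, 0, 0], [0, 0, 0, 0, 0, 0], [0, 0, 0, 0, 0, 0]],
  ],
)

```text
time: 30.5
ee_pos: [0.5576, -0.35, 0.0953]
eef_rot: [-0.707, -0.019, 0.019, 0.707]
ft_force: [-0.6, -0.0, -1.5]
width: 0.0496
```

```bash
python3 go.py 0.56 -0.350 0.03 3.1
python3 - <<'E'
from h import *
c=cam("scene"); crop(c,280,150,400,250,6,"pics/e1.png")
c=cam("top"); crop(c,290,120,430,220,5,"pics/e2.png")
E
```

```text
t 30.50 pos [ 0.5576 -0.35    0.0953] jawyaw 3.05 tilt [-0.0006 -1.      0.0003] w 0.0496 F [-0.5758 -0.0119 -1.4648] q [ 0.9099  0.5324 -0.5813  1.4525  0.2985  1.2461  0.35  ]
shift now-axes mm [ 2.4499 65.2764 -0.1865] after turn mm [ 2.4136 65.2778 -0.1672] turn [-0.0189 -0.0504 -0.0317]
```

View pics/e1.png

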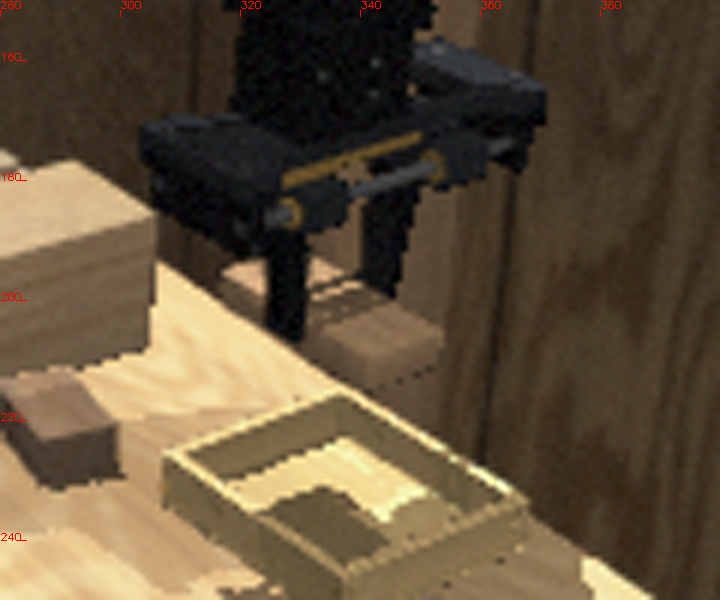

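View pics/e2.png

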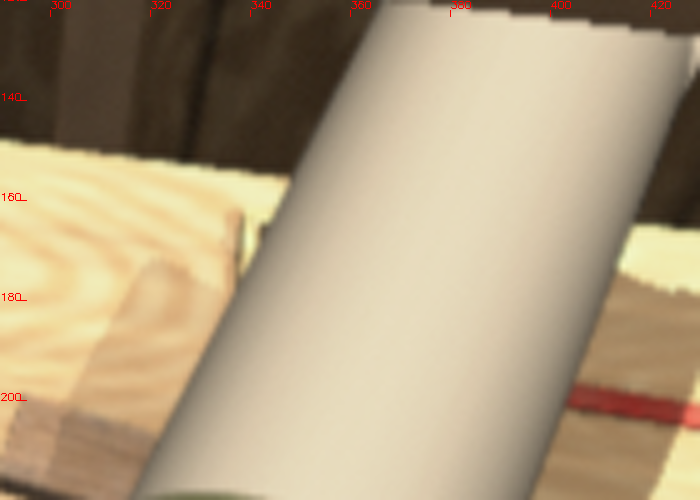

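Call:
arm_command(
  targets=[
    [[0.002, 0, 0, 0, 0, 0], [0.002, 0, 0, 0, 0, 0], [0.002, 0, 0, 0, 0, 0], [0, 0, 0, 0, 0, 0], [0, 0, 0, 0, 0, 0]],
  ],
)

```text
time: 31.02
ee_pos: [0.5635, -0.3502, 0.0957]
eef_rot: [0.707, 0.019, -0.019, -0.707]
ft_force: [-0.9, 0.0, -0.6]
width: 0.0491
```

Call:
arm_command(
  targets=[
    [[0, 0.02, 0, 0, 0, 0], [0, 0.025, 0, 0, 0, 0], [0, 0.02, 0, 0, 0, 0], [0, 0, 0, 0, 0, 0], [0, 0, 0, 0, 0, 0]],
  ],
)

```text
time: 31.43
ee_pos: [0.5628, -0.3498, 0.0301]
eef_rot: [-0.706, -0.018, 0.019, 0.707]
ft_force: [0.1, -0.1, -0.3]
width: 0.0493
```

```bash
python3 go.py 0.564 -0.350 -0.016 3.1
python3 - <<'E'
from h import *
c=cam("scene"); crop(c,280,150,400,250,6,"pics/e3.png")
E
```

```text
t 31.43 pos [ 0.5628 -0.3498  0.0301] jawyaw 3.05 tilt [-0.0014 -1.      0.0012] w 0.0493 F [ 0.1301 -0.108  -0.2747] q [ 0.8911  0.6029 -0.5611  1.4954  0.3376  1.1427  0.3214]
shift now-axes mm [ 1.2358 46.1426 -0.2768] after turn mm [ 1.1699 46.1446 -0.2229] turn [-0.0682 -0.0482 -0.0816]
```

View pics/e3.png

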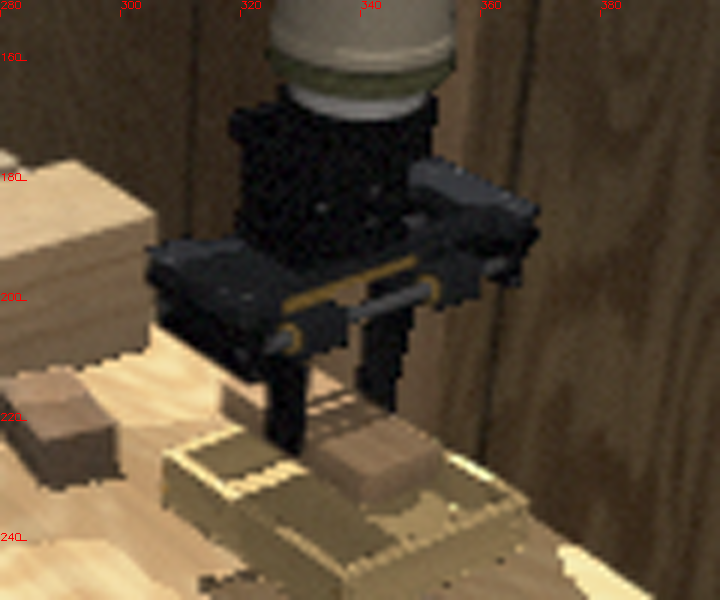

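Call:
arm_command(
  targets=[
    [[0.001, 0.01, 0, 0, 0, 0], [0, 0.008, 0, 0, 0, 0], [0, 0.006, 0, 0, 0, 0], [0, 0.004, 0, 0, 0, 0], [0, 0, 0, 0, 0, 0], [0, 0, 0, 0, 0, 0]],
  ],
)

```text
time: 31.98
ee_pos: [0.5643, -0.35, 0.0025]
eef_rot: [-0.707, -0.019, 0.019, 0.707]
ft_force: [-0.7, -1.0, -0.6]
width: 0.0499
```

Call:
arm_command(
  targets=[
    [[0, 0.003, 0, 0, 0, 0], [0, 0.003, 0, 0, 0, 0], [0, 0.003, 0, 0, 0, 0], [0, 0, 0, 0, 0, 0]],
  ],
)

```text
time: 32.32
ee_pos: [0.564, -0.35, -0.0071]
eef_rot: [-0.707, -0.019, 0.019, 0.707]
ft_force: [-0.1, -1.0, -1.0]
width: 0.0494
```

```bash
python3 go.py 0.564 -0.350 -0.016 3.1
python3 - <<'E'
from h import *
c=cam("scene"); crop(c,280,150,400,250,6,"pics/e4.png")
E
```

```text
t 32.32 pos [ 0.564  -0.35   -0.0071] jawyaw 3.06 tilt [-0.0007 -1.      0.0004] w 0.0494 F [-0.0945 -1.0368 -0.9795] q [ 0.8805  0.6444 -0.5467  1.5176  0.3615  1.0824  0.3052]
shift now-axes mm [-0.0412  8.9397 -0.0505] after turn mm [-0.0477  8.9397 -0.0471] turn [-0.0211 -0.0427 -0.0414]
```

View pics/e4.png

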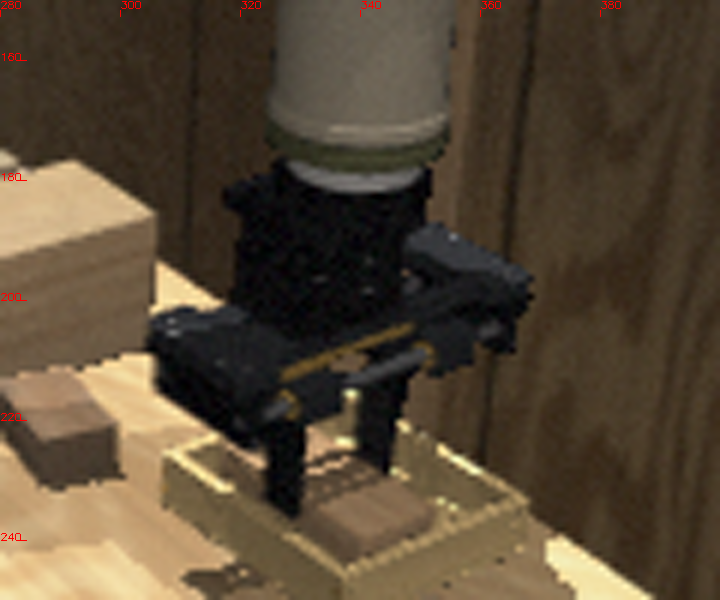

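Inside the box. Lower to contact in small steps.

Call:
arm_command(
  targets=[
    [[0, 0.003, 0, 0, 0, 0], [0, 0.003, 0, 0, 0, 0], [0, 0.002, 0, 0, 0, 0], [0, 0, 0, 0, 0, 0], [0, 0, 0, 0, 0, 0]],
  ],
)

```text
time: 32.78
ee_pos: [0.5643, -0.35, -0.0145]
eef_rot: [-0.707, -0.019, 0.019, 0.707]
ft_force: [0.5, -0.2, 0.1]
width: 0.0499
```

Call:
arm_command(
  targets=[
    [[0, 0.0015, 0, 0, 0, 0], [0, 0, 0, 0, 0, 0], [0, 0, 0, 0, 0, 0]],
  ],
)

```text
time: 33.03
ee_pos: [0.5644, -0.3501, -0.0158]
eef_rot: [0.707, 0.019, -0.019, -0.707]
ft_force: [0.0, 0.7, -1.3]
width: 0.0496
```

Call:
arm_command(
  targets=[
    [[0, 0.001, 0, 0, 0, 0], [0, 0, 0, 0, 0, 0], [0, 0, 0, 0, 0, 0]],
  ],
)

```text
time: 33.28
ee_pos: [0.5644, -0.3501, -0.0169]
eef_rot: [0.707, 0.019, -0.019, -0.707]
ft_force: [0.5, -0.5, -0.0]
width: 0.0496
```

Call:
arm_command(
  targets=[
    [[0, 0.001, 0, 0, 0, 0], [0, 0, 0, 0, 0, 0], [0, 0, 0, 0, 0, 0]],
  ],
)

```text
time: 33.53
ee_pos: [0.5644, -0.3501, -0.0179]
eef_rot: [0.707, 0.019, -0.019, -0.707]
ft_force: [0.0, -0.0, -1.0]
width: 0.0493
```

Call:
arm_command(
  targets=[
    [[0, 0.0005, 0, 0, 0, 0], [0, 0, 0, 0, 0, 0], [0, 0, 0, 0, 0, 0]],
  ],
)

```text
time: 33.78
ee_pos: [0.5645, -0.3501, -0.0181]
eef_rot: [0.707, 0.019, -0.019, -0.707]
ft_force: [-1.1, 0.3, 2.3]
width: 0.0496
```

Call:
arm_command(
  targets=[
    [[0, 0, 0, 0, 0, 0], [0, 0, 0, 0, 0, 0], [0, 0, 0, 0, 0, 0], [0, 0, 0, 0, 0, 0], [0, 0, 0, 0, 0, 0]],
  ],
  hand=0.65,
)

```text
time: 34.2
ee_pos: [0.5645, -0.3501, -0.0184]
eef_rot: [0.707, 0.019, -0.019, -0.707]
ft_force: [0.4, -1.0, -0.2]
width: 0.0559
```

Call:
arm_command(
  targets=[
    [[0, -0.005, 0, 0, 0, 0], [0, -0.01, 0, 0, 0, 0], [0, -0.02, 0, 0, 0, 0], [0, -0.03, 0, 0, 0, 0], [0, -0.035, 0, 0, 0, 0], [0, -0.03, 0, 0, 0, 0], [-0.02, 0, 0, 0, 0, 0], [-0.03, 0, 0, 0, 0, 0], [-0.03, 0, 0, 0, 0, 0], [-0.03, 0, 0, 0, 0, 0], [0, 0, 0, 0, 0, 0], [0, 0, 0, 0, 0, 0]],
  ],
  hand=0.65,
)

```text
time: 35.2
ee_pos: [0.4534, -0.357, 0.113]
eef_rot: [0.708, 0.018, -0.018, -0.706]
ft_force: [0.5, 0.7, 0.7]
width: 0.0564
```

```bash
python3 go.py 0.4866 -0.2195 0.11 -11
python3 - <<'E'
from h import *
c=cam("scene"); crop(c,280,150,400,250,6,"pics/f1.png")
c=cam("top"); crop(c,280,120,420,230,5,"pics/f2.png")
E
```

```text
t 35.20 pos [ 0.4534 -0.357   0.113 ] jawyaw 2.93 tilt [ 0.0001 -1.     -0.002 ] w 0.0564 F [0.5168 0.7052 0.6899] q [ 1.0876  0.3414 -0.6044  1.6636  0.2073  1.1998  0.4858]
shift now-axes mm [ 40.1921   2.7102 135.631 ] after turn mm [  6.3709   2.9715 141.3121] turn [ 0.1113 13.9258  0.0222]
```

View pics/f1.png

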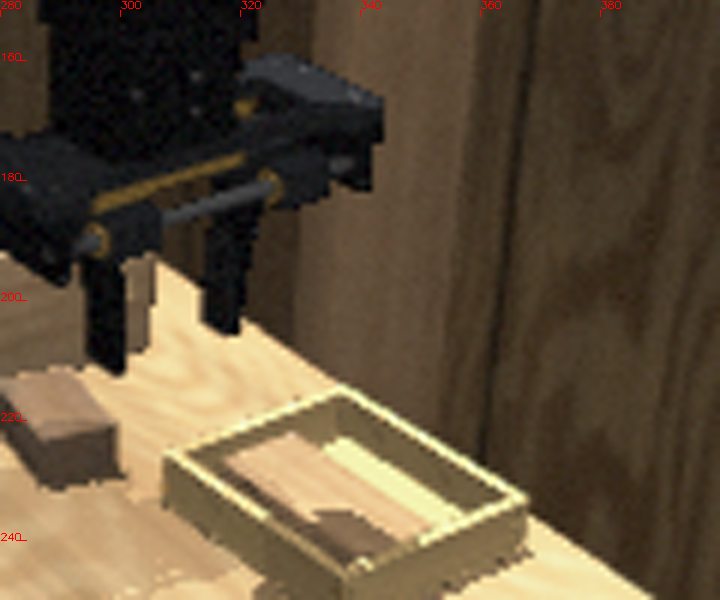

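View pics/f2.png

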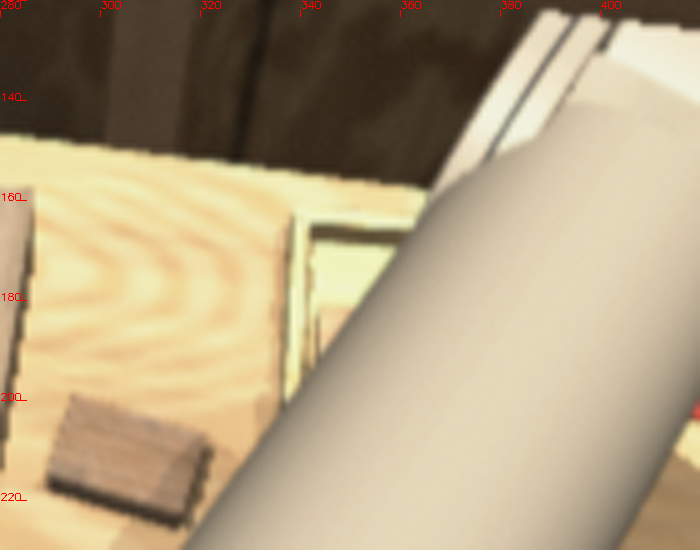

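Call:
arm_command(
  targets=[
    [[0, 0, 0, 0, 6.9, 0], [0, 0, 0, 0, 7, 0], [0.001, 0, 0.018, 0, 0, 0], [0.001, 0, 0.025, 0, 0, 0], [0.001, 0, 0.025, 0, 0, 0], [0.001, 0, 0.025, 0, 0, 0], [0.001, 0, 0.025, 0, 0, 0], [0.001, 0, 0.022, 0, 0, 0], [0, 0, 0, 0, 0, 0], [0, 0, 0, 0, 0, 0]],
  ],
  hand=0.75,
)

```text
time: 36.13
ee_pos: [0.4884, -0.2175, 0.1121]
eef_rot: [-0.704, 0.065, -0.066, 0.704]
ft_force: [-0.1, -0.4, -0.3]
width: 0.0654
```

```bash
python3 go.py 0.4866 -0.2195 0.04 -11
python3 - <<'E'
from h import *
c=cam("scene"); crop(c,240,130,380,250,5,"pics/f3.png")
c=cam("top"); crop(c,280,120,420,230,5,"pics/f4.png")
E
```

```text
t 36.13 pos [ 0.4884 -0.2175  0.1121] jawyaw -10.59 tilt [ 0.0009 -1.      0.0005] w 0.0654 F [-0.0506 -0.4413 -0.3038] q [ 0.9108  0.2552 -0.6556  1.7707  0.1672  1.1711  0.0207]
shift now-axes mm [-1.4691 72.0836 -2.3438] after turn mm [-1.3855 72.0862 -2.3146] turn [-0.0313  0.4061  0.0533]
```

View pics/f3.png

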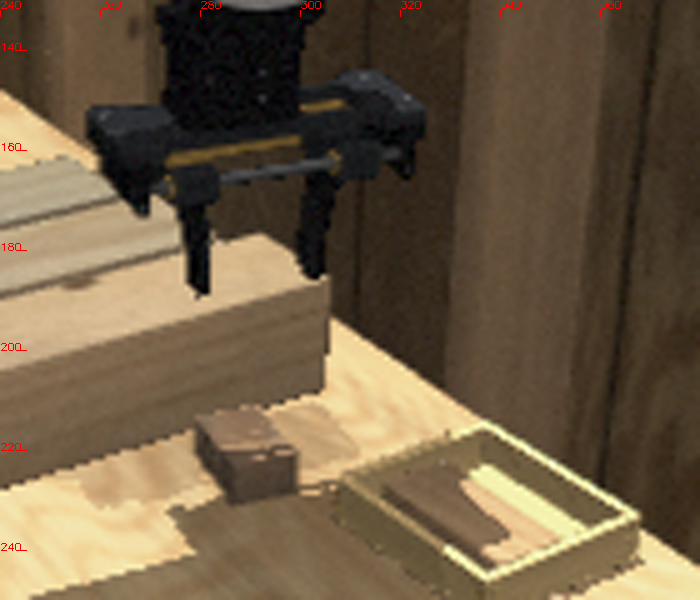

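View pics/f4.png

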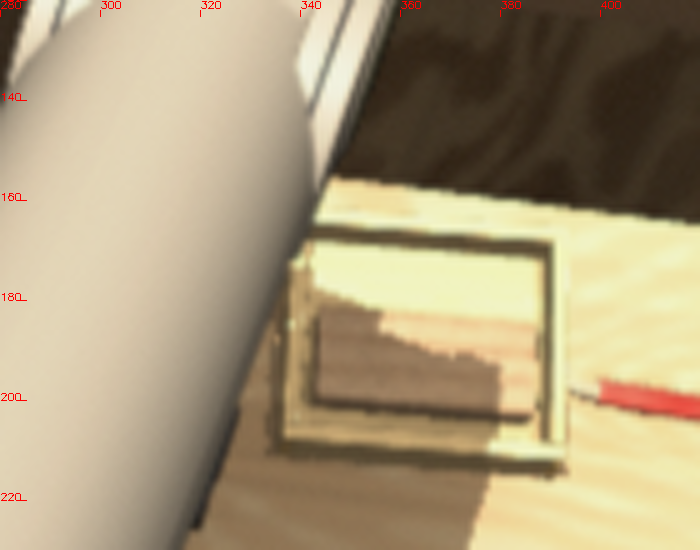

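Run:
```python
from h import *
np.set_printoptions(precision=4,suppress=True)
c=cam("top")
X=plane(c,np.array([[318,308],[538,325],[533,412],[318,400]])/5+[280,120],.026);print(X,X.mean(0),[np.degrees(np.arctan2(*(X[(i+1)%4]-X[i])[1::-1])) for i in range(4)])
print("thick proj", plane(cam("scene"),np.array([[232,456],[298,448],[262,403],[195,412]])/5+[240,130],.03))
```

```text
[[ 0.5836 -0.2935  0.026 ]
 [ 0.5902 -0.4047  0.026 ]
 [ 0.543  -0.4057  0.026 ]
 [ 0.534  -0.2985  0.026 ]] [ 0.5627 -0.3506  0.026 ] [np.float64(-86.58120942119474), np.float64(-178.8569295281746), np.float64(94.78769841020042), np.float64(5.82694622276543)]
thick proj [[ 0.4684 -0.2255  0.03  ]
 [ 0.5098 -0.2391  0.03  ]
 [ 0.5218 -0.1782  0.03  ]
 [ 0.4774 -0.1652  0.03  ]]
```

Call:
arm_command(
  targets=[
    [[-0.001, 0.025, -0.001, 0, 0.4, 0], [0, 0.03, -0.001, 0, 0, 0], [0, 0.025, 0, 0, 0, 0], [0, 0.015, 0, 0, 0, 0], [0, 0, 0, 0, 0, 0], [0, 0, 0, 0, 0, 0]],
  ],
)

```text
time: 36.83
ee_pos: [0.4851, -0.2217, 0.0165]
eef_rot: [-0.703, 0.07, -0.069, 0.704]
ft_force: [0.8, 0.0, 0.4]
width: 0.0655
```

```bash
python3 go.py 0.4866 -0.2195 -0.022 -11
python3 - <<'E'
from h import *
c=cam("scene"); crop(c,240,150,340,250,6,"pics/f5.png")
E
```

```text
t 36.83 pos [ 0.4851 -0.2217  0.0165] jawyaw -11.29 tilt [-0.0011 -1.      0.0006] w 0.0655 F [0.755  0.0476 0.4161] q [ 0.8795  0.3707 -0.6221  1.8603  0.2543  0.9916 -0.0483]
shift now-axes mm [ 1.0798 38.4508  2.3995] after turn mm [ 1.0492 38.4505  2.4182] turn [-0.036  -0.29   -0.0639]
```

View pics/f5.png

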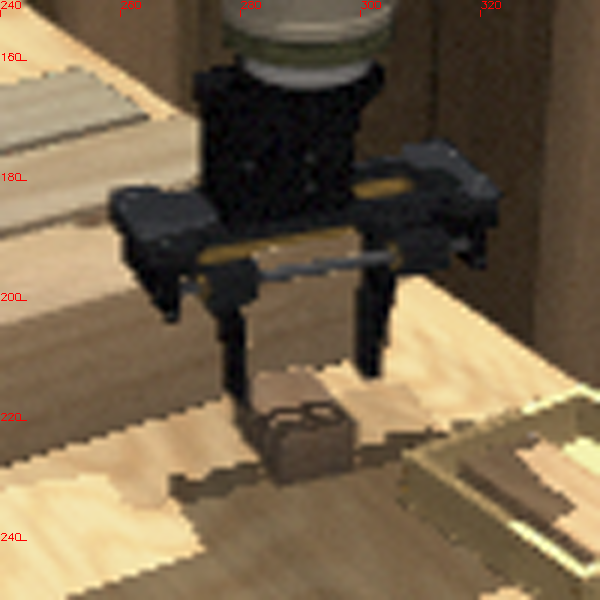

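Call:
arm_command(
  targets=[
    [[0.001, 0.005, 0.001, 0, 0, 0], [0, 0.008, 0, 0, 0, 0], [0, 0.006, 0, 0, 0, 0], [0, 0, 0, 0, 0, 0]],
  ],
)

```text
time: 37.22
ee_pos: [0.4859, -0.2204, -0.0035]
eef_rot: [-0.704, 0.07, -0.069, 0.704]
ft_force: [-0.9, 0.3, -0.6]
width: 0.0654
```

Call:
arm_command(
  targets=[
    [[0, 0.006, 0, 0, 0, 0], [0, 0.006, 0, 0, 0, 0], [0, 0.005, 0, 0, 0, 0], [0, 0, 0, 0, 0, 0], [0, 0, 0, 0, 0, 0]],
  ],
)

```text
time: 37.63
ee_pos: [0.4864, -0.2204, -0.0197]
eef_rot: [-0.704, 0.069, -0.069, 0.704]
ft_force: [-0.1, -1.1, -0.6]
width: 0.0649
```

Call:
arm_command(
  targets=[
    [[0, 0, 0, 0, 0, 0], [0, 0, 0, 0, 0, 0], [0, 0, 0, 0, 0, 0], [0, 0, 0, 0, 0, 0], [0, 0, 0, 0, 0, 0], [0, 0, 0, 0, 0, 0], [0, 0, 0, 0, 0, 0], [0, 0, 0, 0, 0, 0]],
  ],
  hand=0,
)

```text
time: 38.3
ee_pos: [0.4868, -0.2207, -0.0191]
eef_rot: [0.704, -0.069, 0.069, -0.704]
ft_force: [-0.1, -0.5, 2.8]
width: 0.0447
```

```bash
python3 go.py 0.4866 -0.2195 -0.022 -11
python3 - <<'E'
from h import *
c=cam("scene"); crop(c,240,170,340,250,7,"pics/f6.png")
E
```

```text
t 38.30 pos [ 0.4868 -0.2207 -0.0191] jawyaw -11.25 tilt [ 0.0005 -1.     -0.0003] w 0.0447 F [-0.1294 -0.4863  2.8402] q [ 0.8565  0.4236 -0.6031  1.8815  0.2964  0.9256 -0.0819]
shift now-axes mm [-0.483   2.8901  1.1462] after turn mm [-0.4767  2.8906  1.1475] turn [ 0.0147 -0.2456  0.0275]
```

View pics/f6.png

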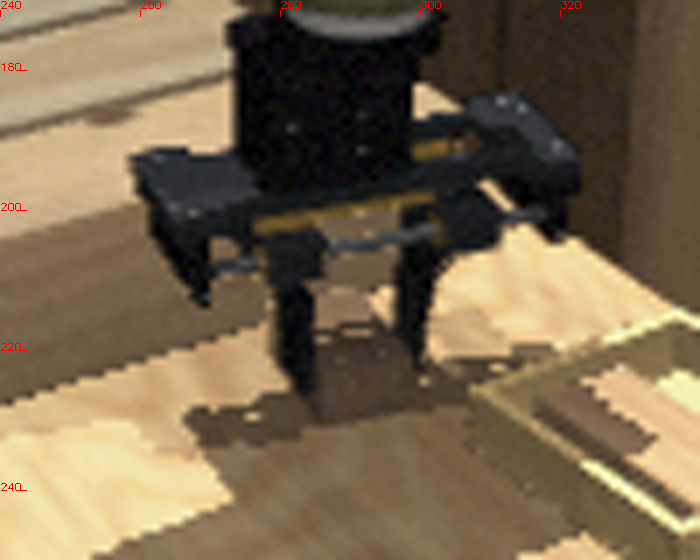

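Call:
arm_command(
  targets=[
    [[0, -0.006, 0, 0, 0, 0], [0, -0.015, 0, 0, 0, 0], [0, -0.025, 0, 0, 0, 0], [0, -0.03, 0, 0, 0, 0], [0, -0.03, 0, 0, 0, 0], [0, -0.02, 0, 0, 0, 0], [0, 0, 0, 0, 0, 0], [0, 0, 0, 0, 0, 0]],
  ],
)

```text
time: 39.02
ee_pos: [0.4871, -0.2208, 0.1077]
eef_rot: [0.704, -0.069, 0.07, -0.703]
ft_force: [0.1, -0.1, -0.0]
width: 0.0448
```

Call:
arm_command(
  targets=[
    [[0, 0, -0.015, 0, 0, 0], [0, 0, -0.025, 0, 0, 0], [0, 0, -0.03, 0, 0, 0], [0, 0, -0.03, 0, 0, 0], [0, 0, -0.025, 0, 0, 0], [0, 0, -0.015, 0, 0, 0], [0, 0, 0, 0, -7.1, 0], [0, 0, 0, 0, -7.1, 0], [0, 0, 0, 0, 0, 0], [0, 0, 0, 0, 0, 0]],
  ],
)

```text
time: 39.85
ee_pos: [0.4592, -0.3569, 0.1058]
eef_rot: [-0.706, -0.017, 0.017, 0.707]
ft_force: [-0.1, -1.1, -0.4]
width: 0.0448
```

```bash
python3 go.py 0.5645 -0.3635 0.09 3.3
python3 - <<'E'
from h import *
c=cam("scene"); crop(c,260,130,400,250,5,"pics/g1.png")
E
```

```text
t 39.85 pos [ 0.4592 -0.3569  0.1058] jawyaw 2.78 tilt [-0.0007 -1.      0.0014] w 0.0448 F [-0.1048 -1.119  -0.3912] q [ 1.0801  0.3615 -0.6064  1.6563  0.2176  1.1938  0.4716]
shift now-axes mm [104.8603  15.6937 -11.6903] after turn mm [104.7387  15.7888 -12.6164] turn [-0.082  -0.5186 -0.0425]
```

View pics/g1.png

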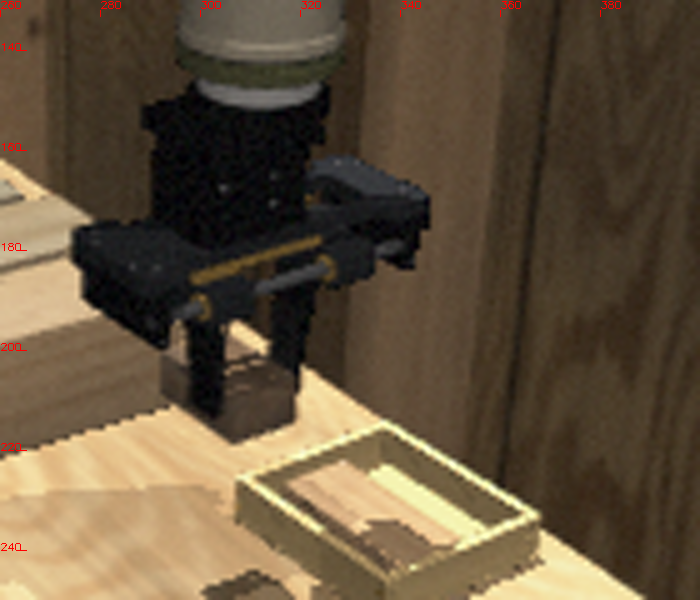

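Run:
```python
from h import *
c=cam("scene"); print(plane(c,[(307,217.6)],.1249),plane(c,[(307,211)],.1549), proj(c,[[.4379,-.3795,.1249],[.4379,-.3795,.1549]]))
crop(c,280,180,340,230,12,"pics/g2.png")
```

```text
[[ 0.44329575 -0.37090256  0.1249    ]] [[ 0.43342963 -0.38333767  0.1549    ]] [[307.1713671  219.49276674]
 [307.55068286 209.97094487]]
```

View pics/g2.png

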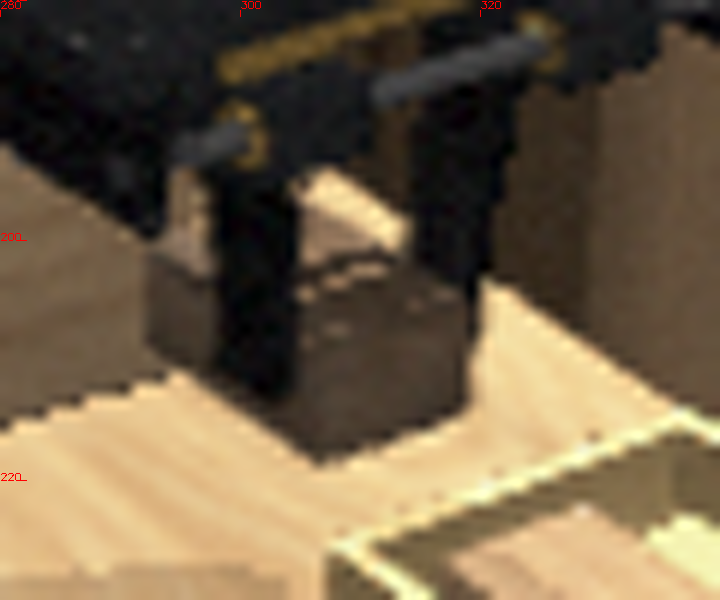

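Call:
arm_command(
  targets=[
    [[0.012, 0, -0.002, 0, -0.5, 0], [0.018, 0, -0.002, 0, 0, 0], [0.02, 0, -0.002, 0, 0, 0], [0.02, 0, -0.002, 0, 0, 0], [0.018, 0, -0.002, 0, 0, 0], [0.012, 0, -0.002, 0, 0, 0], [0.004, 0, -0.001, 0, 0, 0], [0, 0, 0, 0, 0, 0], [0, 0, 0, 0, 0, 0]],
  ],
)

```text
time: 40.7
ee_pos: [0.5634, -0.3646, 0.1064]
eef_rot: [-0.707, -0.021, 0.021, 0.707]
ft_force: [-0.5, -0.6, -0.5]
width: 0.0446
```

```bash
python3 go.py 0.5645 -0.364 0.03 3.3
python3 - <<'E'
from h import *
c=cam("scene"); crop(c,290,150,390,250,6,"pics/g3.png")
E
```

```text
t 40.70 pos [ 0.5634 -0.3646  0.1064] jawyaw 3.40 tilt [-0.0006 -1.      0.0001] w 0.0446 F [-0.4667 -0.6405 -0.501 ] q [ 0.9156  0.5513 -0.5844  1.4019  0.3067  1.2799  0.371 ]
shift now-axes mm [ 1.1663 76.4089  0.5035] after turn mm [ 1.1159 76.4096  0.5108] turn [-0.004   0.0968 -0.0371]
```

View pics/g3.png

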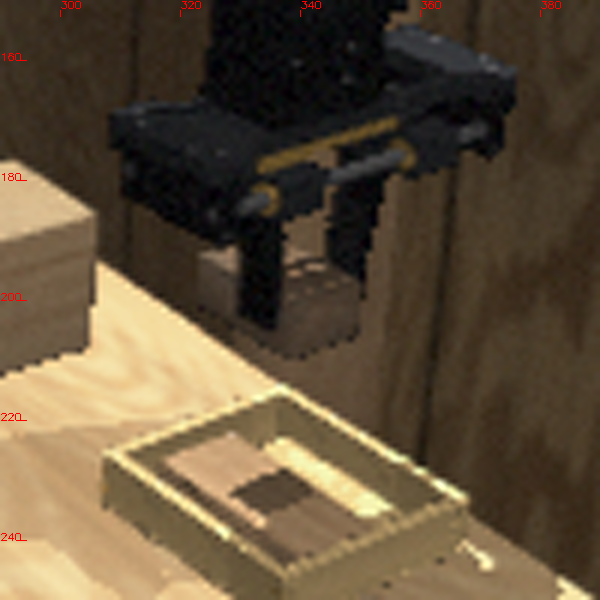

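Lower (expected contact at reported z ≈ 0.007).

Call:
arm_command(
  targets=[
    [[0.001, 0.02, 0, 0, 0, 0], [0, 0.025, 0, 0, 0, 0], [0, 0.018, 0, 0, 0, 0], [0, 0.012, 0, 0, 0, 0], [0, 0.007, 0, 0, 0, 0], [0, 0.004, 0, 0, 0, 0], [0, 0, 0, 0, 0, 0], [0, 0, 0, 0, 0, 0]],
  ],
)

```text
time: 41.42
ee_pos: [0.5654, -0.3649, 0.0217]
eef_rot: [0.707, 0.022, -0.021, -0.707]
ft_force: [0.4, -0.1, -0.2]
width: 0.0446
```

```bash
python3 go.py 0.5645 -0.364 0.008 3.3
python3 - <<'E'
from h import *
c=cam("scene"); crop(c,290,170,390,250,7,"pics/g4.png")
E
```

```text
t 41.42 pos [ 0.5654 -0.3649  0.0217] jawyaw 3.44 tilt [ 0.0011 -1.     -0.0008] w 0.0446 F [ 0.4214 -0.1004 -0.2414] q [ 0.9021  0.6304 -0.5603  1.474   0.3526  1.1373  0.3402]
shift now-axes mm [-0.8286 13.6682  0.9957] after turn mm [-0.8164 13.6698  0.9831] turn [0.0444 0.1421 0.0616]
```

View pics/g4.png

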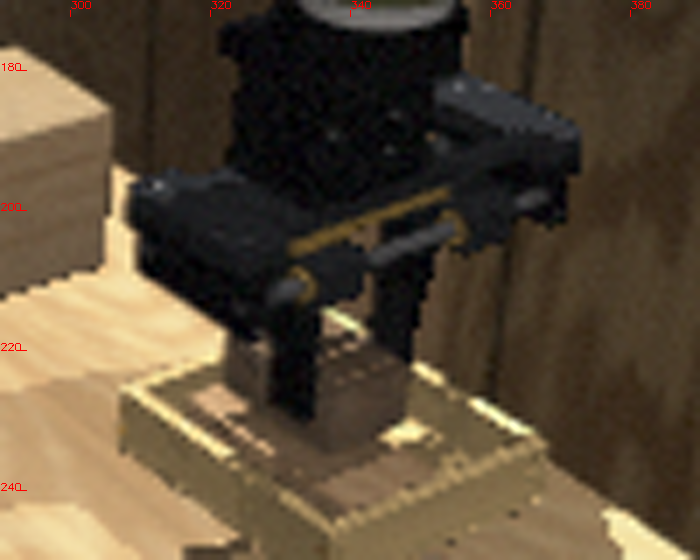

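Call:
arm_command(
  targets=[
    [[-0.001, 0.004, 0.001, 0, 0, 0], [0, 0.004, 0, 0, 0, 0], [0, 0.003, 0, 0, 0, 0], [0, 0.002, 0, 0, 0, 0], [0, 0, 0, 0, 0, 0], [0, 0, 0, 0, 0, 0]],
  ],
)

```text
time: 41.97
ee_pos: [0.5638, -0.3637, 0.0076]
eef_rot: [-0.707, -0.021, 0.021, 0.707]
ft_force: [0.6, -0.1, -0.3]
width: 0.0447
```

Call:
arm_command(
  targets=[
    [[0, 0.001, 0, 0, 0, 0], [0, 0, 0, 0, 0, 0], [0, 0, 0, 0, 0, 0]],
  ],
)

```text
time: 42.22
ee_pos: [0.564, -0.3637, 0.007]
eef_rot: [0.707, 0.021, -0.021, -0.707]
ft_force: [-0.8, 0.1, 2.9]
width: 0.0446
```

Call:
arm_command(
  targets=[
    [[0, 0.0007, 0, 0, 0, 0], [0, 0, 0, 0, 0, 0], [0, 0, 0, 0, 0, 0]],
  ],
)

```text
time: 42.47
ee_pos: [0.5641, -0.3638, 0.0069]
eef_rot: [0.707, 0.021, -0.021, -0.707]
ft_force: [-2.8, 1.7, 7.8]
width: 0.0443
```

Call:
arm_command(
  targets=[
    [[0, -0.0005, 0, 0, 0, 0], [0, 0, 0, 0, 0, 0], [0, 0, 0, 0, 0, 0], [0, 0, 0, 0, 0, 0], [0, 0, 0, 0, 0, 0]],
  ],
  hand=0.62,
)

```text
time: 42.88
ee_pos: [0.5638, -0.3637, 0.0062]
eef_rot: [-0.707, -0.021, 0.021, 0.707]
ft_force: [0.0, -0.2, 0.6]
width: 0.0537
```

Call:
arm_command(
  targets=[
    [[0, -0.006, 0, 0, 0, 0], [0, -0.012, 0, 0, 0, 0], [0, -0.02, 0, 0, 0, 0], [0, -0.03, 0, 0, 0, 0], [0, -0.035, 0, 0, 0, 0], [-0.02, 0, -0.01, 0, 0, 0], [-0.035, 0, -0.01, 0, 0, 0], [-0.035, 0, -0.01, 0, 0, 0], [-0.035, 0, -0.01, 0, 0, 0], [-0.02, 0, -0.01, 0, 0, 0], [0, 0, 0, 0, 0, 0], [0, 0, 0, 0, 0, 0]],
  ],
)

```text
time: 43.88
ee_pos: [0.4211, -0.4237, 0.1108]
eef_rot: [0.707, 0.02, -0.02, -0.706]
ft_force: [1.5, 0.4, 0.4]
width: 0.0539
```

```bash
python3 go.py 0.26 -0.567 0.188 3.3
python3 - <<'E'
from h import *
c=cam("scene"); crop(c,290,170,390,250,7,"pics/h1.png")
E
```

```text
t 43.88 pos [ 0.4211 -0.4237  0.1108] jawyaw 3.29 tilt [ 0.0004 -1.     -0.0017] w 0.0539 F [1.4686 0.4209 0.3571] q [ 1.1789  0.384  -0.582   1.6126  0.223   1.2104  0.6089]
shift now-axes mm [-169.0543  -77.0325 -133.9436] after turn mm [-169.1127  -77.1859 -133.7816] turn [ 0.096  -0.0111  0.0241]
```

View pics/h1.png

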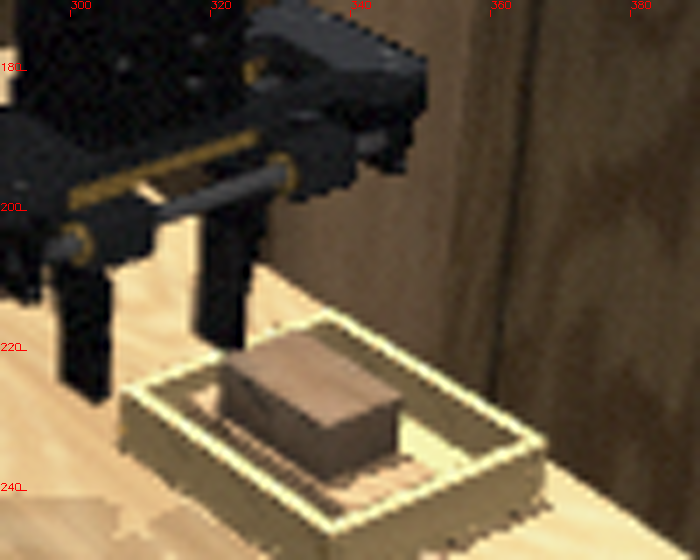

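Call:
arm_command(
  targets=[
    [[-0.015, -0.01, -0.01, 0, 0, 0], [-0.02, -0.01, -0.012, 0, 0, 0], [-0.02, -0.01, -0.012, 0, 0, 0], [-0.02, -0.01, -0.012, 0, 0, 0], [-0.02, -0.01, -0.012, 0, 0, 0], [-0.02, -0.01, -0.012, 0, 0, 0], [-0.02, 0, -0.012, 0, 0, 0], [-0.02, 0, -0.012, 0, 0, 0], [-0.01, 0, -0.012, 0, 0, 0], [0, 0, -0.01, 0, 0, 0], [0, 0, -0.01, 0, 0, 0], [0, 0, 0, 0, 0, 0]],
  ],
)

```text
time: 44.93
ee_pos: [0.2663, -0.559, 0.1692]
eef_rot: [-0.707, -0.022, 0.021, 0.707]
ft_force: [0.3, 0.0, -0.7]
width: 0.054
```

```bash
python3 go.py 0.26 -0.567 0.188 3.3
python3 - <<'E'
from h import *
c=cam("scene"); cv2.imwrite("pics/i1.png",c["pixels"]);crop(c,290,200,390,270,8,"pics/i2.png")
c=cam("top");  cv2.imwrite("pics/i4.png",c["pixels"]);crop(c,325,150,405,220,10,"pics/i3.png")
E
```

```text
t 44.93 pos [ 0.2663 -0.559   0.1692] jawyaw 3.49 tilt [ 0.0009 -1.      0.    ] w 0.0540 F [ 0.3099  0.0008 -0.6587] q [ 1.4359  0.3723 -0.4933  1.4833  0.1774  1.3303  0.9899]
shift now-axes mm [ -6.7315 -18.7583  -7.5527] after turn mm [ -6.7239 -18.7519  -7.5755] turn [-0.0021  0.189   0.0528]
```

View pics/i2.png

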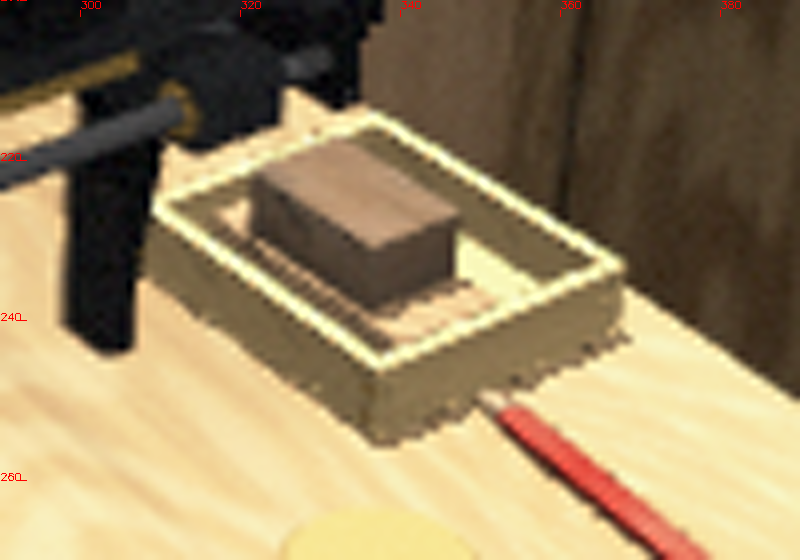

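View pics/i3.png

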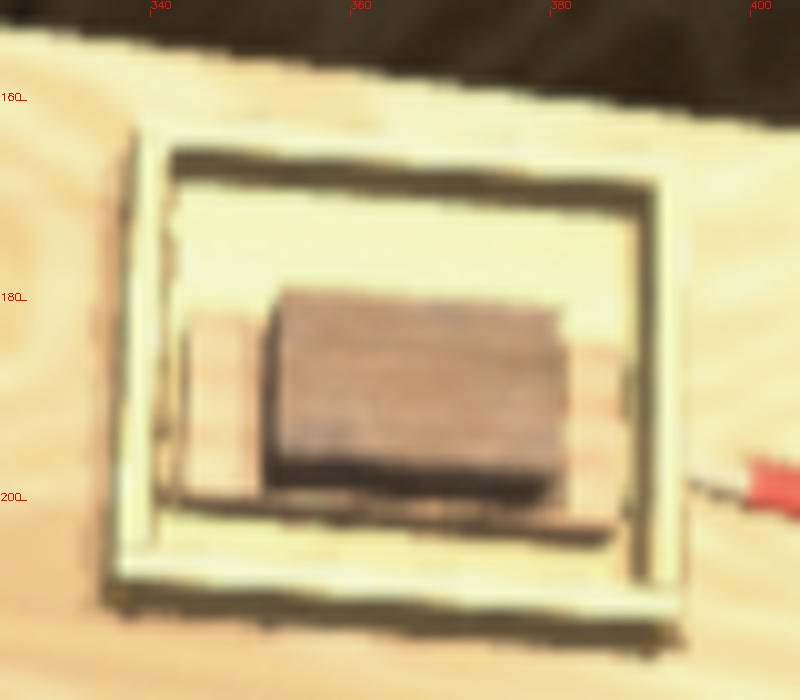

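View pics/i4.png

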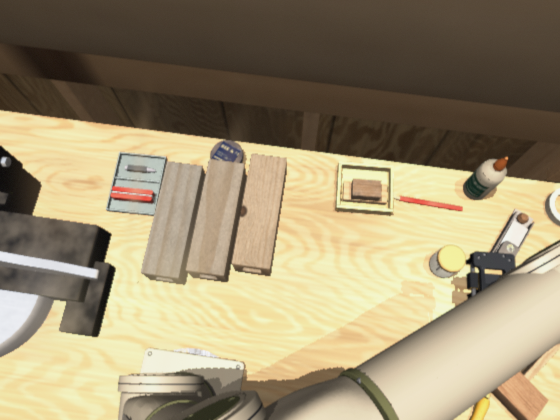

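Run:
```python
from h import *
np.set_printoptions(precision=4,suppress=True)
c=cam("top")
for n,a,z in [("flat",[[190,308],[627,342],[613,528],[180,496]],.026),("thick",[[280,288],[562,310],[558,470],[276,460]],.056)]:
    X=plane(c,np.array(a)/10+[325,150],z);print(n,X[:,:2].tolist(),X.mean(0))
print("jar",plane(c,[(452,258)],.079),"pencil",plane(c,[(394,198),(462,208.5)],.011))
a=cv2.imread("pics/top0.png").astype(int);b=c["pixels"].astype(int)
for n,(x0,y0,x1,y1) in dict(pencil=(396,190,470,215),tin=(205,135,250,160),jar=(428,242,462,270)).items(): print(n,abs(a-b)[y0:y1,x0:x1].mean())
s=readout.read_state(); print(s["time"],s["joint_vel"],s["width"],s["ft_force"])
```

```text
flat [[0.5858890348610604, -0.2942504921333765], [0.592425167770277, -0.40481034026478424], [0.541835466928668, -0.4049959690316418], [0.5348810469365044, -0.29692495892679605]] [ 0.5638 -0.3502  0.026 ]
thick [[0.581528767483646, -0.3133724748496284], [0.5856168774301572, -0.3829746451574504], [0.5432777897257302, -0.3852637086503303], [0.5360455228638313, -0.31674841060572223]] [ 0.5616 -0.3496  0.056 ]
jar [[ 0.4079 -0.555   0.079 ]] pencil [[ 0.5635 -0.4261  0.011 ]
 [ 0.5597 -0.598   0.011 ]]
pencil 0.7727927927927928
tin 0.8666666666666667
jar 0.7839635854341737
45.0833 [ 0.0044 -0.0116 -0.      0.0099  0.0011 -0.0007  0.0033] 0.0540132998869594 [ 0.7724 -0.6288  0.0658]
```

All checks pass: the two offcut centres are about 2 mm apart and aligned, and the bystanders are unchanged. I'm handing in.

Run:
```python
from bench import r
print(r.close_job())
```

```text
the job is handed in; nothing more can be done
None
```

All four things are in place and the job was handed in at about 45 s of the 128 s allowed; no verdict was reported.

**What I did:** The hex-key set lies in the tray's wide bay and the punch in the narrow bay. The flat offcut lies on the box floor with the thick offcut on top of it. Each was lowered in small steps until I felt contact, then released with a small opening.

**Last checks:**
- **Hex keys and punch:** The hex-key set sits about 3 mm off the bay's centre lengthwise (12 mm allowed). I only judged the punch's position by eye in the top view, where it lies well inside the narrow bay.
- **Offcuts:** Their centres measure about 2 mm apart (15 mm allowed) and they line up lengthwise within a few degrees. I put the flat offcut about 10 mm nearer the robot than the box centre (40 mm allowed), to keep the hand off the back wall.
- **Bystanders:** Wax tin, pencil and jar look the same in the first and last top views.
- **Forces:** The highest reading I saw was about 21 N upward (roughly 23 N in total), at the hex-key set-down.

**What disagreed:**
- **Fingertip height:** The fingertips really sit about 30 mm higher than the reported tool position. The first hex-key and punch grasps closed on air above the parts. I corrected the height from the scene camera and contact readings; nothing was moved by those misses.
- **Back wall:** The two cameras placed the foot of the back wall about 10 mm apart, so I kept the hand clear of the nearer reading.

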